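# Fetch the slide box from behind the reagents

## Task

The small blue-and-white slide box is stowed at the back of the grey tray, behind the brown bottle and the dark vial: first set both of these aside standing on the green mat, then lay the box in the middle of the yellow mat, lying flat as it is now and lengthwise along the mat, and only then stand the bottle on the middle of the blue pad and the vial on the middle of the white pad again. Keep the bottle and the vial upright all the time, do not move the box before both are aside, and leave the pink dropper bottle and the timer alone.

Things in the scene. Friction and masses are not known exactly. Their poses are not given: they have to be found in the camera images.
- bottle_center (a point): Brown round reagent bottle with a blue screw cap, 98 mm tall: body 47 mm across up to about 70 mm, then shoulder, cap 32 mm across from 82 mm up. The point is its centre, 49 mm above its underside. z is its upright axis. Loose, about 0.13 kg. It starts on the blue pad.
- vial_center (a point): Dark, nearly black round vial with a white cap, 73 mm tall: body 33 mm across up to about 50 mm, cap 24 mm across from 57 mm up. The point is its centre, 36.5 mm above its underside. z is its upright axis. Loose, about 0.04 kg. It starts on the white pad.
- slides_center (a point): Slide box: small blue-and-white oblong box, 32 mm (its x) by 82 mm (its y, lengthwise) by 30 mm high (z), lying flat in the tray behind the bottle and the vial, a few mm from the bottle. The point is its centre, 15 mm above its underside. Loose, about 0.13 kg; an open-topped carton with stiff 2 mm walls; grip it across its 32 mm width.
- bay: Grey plastic tray, fixed, 160 mm deep (x) by 220 mm wide (y). Floor 5 mm thick (top at z = 5 mm); side rims 5 mm thick and 18 mm high at y = +-107.5 mm; back rim 5 mm thick and 38 mm high at x = +79.5 mm; open at the front (-x). Origin: on the table under the tray, 2 mm to the front of its middle. The pads lie at about x = -33 mm, y = +-47 mm, the slide box lies at about x = +18 mm, y = 0, so that 40 mm are free between it and the back rim.
- blue_pad: Blue round pad, 60 mm across and 2 mm thick, fixed on the floor of the grey tray; place of the brown bottle. Origin: centre of its underside (its top is 2 mm higher).
- white_pad: White round pad, 60 mm across and 2 mm thick, fixed on the floor of the grey tray; place of the dark vial. Origin: centre of its underside (its top is 2 mm higher).
- green_mat: Green mat with a thin white border line, fixed on the table, 190 mm (its x) by 110 mm (its y), 3 mm thick; the place to set things aside. Origin: centre of its underside.
- yellow_mat: Yellow mat with a thin black border line, fixed on the table, 64 mm (its x) by 114 mm (its y, lengthwise), 3 mm thick; the place for the slide box. Origin: centre of its underside.
- dropper_center (a point): Bystander: pink dropper bottle with a white cap, 25 mm across, 66 mm tall, standing loose behind the grey tray. The point is its centre, 33 mm above its underside.
- timer: Bystander: white bench timer with coloured buttons, 62 x 66 mm, 18 mm high, lying loose in front of the grey tray. Origin: centre of its underside.
Things that resemble listed ones, but are neither listed nor needed, are in the scene too. Leave any orange or purple look-alike of the part that bears slides_center alone.

How it is judged:
On the way, in this order (a step that is already met when the one before it is completed fails the run):
1. the bottle and the vial both stand upright on the green mat, and the slide box still lies where it was (x of bottle_center in the frame of green_mat between -0.085 and 0.085 m and y of bottle_center in the frame of green_mat between -0.048 and 0.048 m and z of bottle_center in the frame of green_mat below 0.06 m and angle between each of bottle_center, vial_center's own z axis and vertical below 0.15 rad and x of vial_center in the frame of green_mat between -0.085 and 0.085 m and y of vial_center in the frame of green_mat between -0.048 and 0.048 m and z of vial_center in the frame of green_mat below 0.0475 m and distance of slides_center from where it was at the start of the episode below 0.015 m), for 0.2 s.
2. the slide box lies on the yellow mat while the bottle and the vial still stand on the green mat (x of bottle_center in the frame of green_mat between -0.085 and 0.085 m and y of bottle_center in the frame of green_mat between -0.048 and 0.048 m and z of bottle_center in the frame of green_mat below 0.06 m and angle between each of bottle_center, vial_center's own z axis and vertical below 0.15 rad and x of vial_center in the frame of green_mat between -0.085 and 0.085 m and y of vial_center in the frame of green_mat between -0.048 and 0.048 m and z of vial_center in the frame of green_mat below 0.0475 m and horizontal distance between slides_center and yellow_mat below 0.015 m and angle between the y axis of slides_center and the y axis of yellow_mat, either way round below 0.2 rad and z of slides_center in the frame of yellow_mat below 0.024 m and angle between slides_center's own z axis and vertical below 0.12 rad), for 0.2 s.
At the end, for the whole second after the job is handed in: The bottle stands upright on the blue pad and the vial upright on the white pad, each within 15 mm of the pad's middle, and the slide box lies flat on the yellow mat, its centre within 15 mm of the mat's middle and its length along the mat's length within 0.2 rad (horizontal distance between bottle_center and blue_pad below 0.015 m and z of bottle_center in the frame of blue_pad between 0.045 and 0.057 m and angle between each of bottle_center, vial_center, slides_center's own z axis and vertical below 0.12 rad and horizontal distance between vial_center and white_pad below 0.015 m and z of vial_center in the frame of white_pad between 0.0325 and 0.0445 m and horizontal distance between slides_center and yellow_mat below 0.015 m and angle between the y axis of slides_center and the y axis of yellow_mat, either way round below 0.2 rad and z of slides_center in the frame of yellow_mat below 0.024 m); the robot touches nothing.
It fails at once if the bottle or the vial is tipped over (more than 0.6 rad) (angle between any of bottle_center, vial_center's own z axis and vertical above 0.6 rad).
It fails at once if the slide box is moved more than 15 mm before the bottle and the vial have both been taken from their pads (distance of slides_center from where it was at the start of the episode above 0.015 m and ((distance of bottle_center from where it was at the start of the episode below 0.03 m and distance between slides_center and bay below 0.06 m) or (distance of vial_center from where it was at the start of the episode below 0.03 m and distance between slides_center and bay below 0.06 m))).
It fails at once if the pink dropper bottle or the timer is shifted more than 20 mm or the dropper is knocked over (distance of any of dropper_center, timer from where it was at the start of the episode above 0.02 m or angle between dropper_center's own z axis and vertical above 0.5 rad).
It also fails if it takes over 128 s, if anything falls off the work surface, if the arm or the gripper's body presses on something with over 40 N, if the wrist force passes 120 N, or if a joint passes its speed limit or range.

## Robot

A 6-joint arm with a two-finger parallel gripper is mounted at the origin on a cart in front of the work surface, level with it; the furniture and walls round the work are solid. World frame = base frame: x ahead of the robot, y to its left, z up, the work surface at z = 0. Lengths are in m, angles in rad, forces in N, time in s.
With the tool pointing down it reaches from about 0.425 to 0.95 m from the base axis. Payload 3.5 kg.
Tool frame: the origin (TCP) lies at the very end of the fingers, on their centre line; the grasp point (between the pads) lies 19 mm behind it; y points along the fingers, z is the direction in which the jaws open and shut, and the axes are right-handed (so a half turn about y gives the same grasp; the last joint's range is limited). The gripper opens to 85 mm and grips with 20 to 120 N. Pads are 22 mm wide; open, the fingers measure 114 mm over their backs; the gripper's body (76 mm by 85 mm) begins 54 mm behind the grasp point. The pads swing forward as they close: fully open they stand 13 mm farther back than shut.
Start: joints at [0.962, 0.286, 1.577, -0, 1.279, -0.15], TCP at [0.299, 0.605, 0.231] pointing down, gripper open.
Joint ranges: [-2.77, 2.77], [-0.9, 2.22], [0.21, 2.48], [-1.53, 4.67], [0.24, 2.81], [-2.84, 2.84]. Speed limits (rad/s): [2.79, 2.79, 3.14, 3.14, 3.14, 3.14].

## Interface

Orientations are given as a unit quaternion [x, y, z, w].
In Python, from plant import ctrl gives the robot as it stands. The module is installed in compiled form; this text tells all that it offers.
- The arm moves only by the tool jog_arm, never from a script. Its argument "deltas" is a list of rows, each a list of 3 entries, a list of its own where there are three numbers: the turn, a rotation vector about the tool's x, y, z in rad, then the shift along the tool's x, y, z in m, then the opening, from 0 (shut) to 1 (fully open). In form: [[[wx, wy, wz], [dx, dy, dz], gripper], ...]. A call has 1 to 10 rows; each row is the pose to reach, as a shift and turn from the pose measured when the call began, along the tool's axes at that moment; what a row does not reach only later rows make up. A row lasts 1/12 s, in which the tool goes at most 41.7 mm and 7.16 degrees, less where a joint would pass 70% of its speed; a pose out of reach is approached as far as the arm can. A call with a gripper value outside its range is refused whole. The fingers move at their own pace and stop on an object; "force" is the grip in N (left out, the last holds). Time passes only in rows, so rows that repeat a pose let the fingers close. It gives the time, the measured TCP pose, the force and the opening at its end, in the units of the state.
- ctrl.get_state(): the state, without advancing time (a new reading comes with each control period).
- ctrl.read_camera(name): name is "side" or "top" or "wrist"; returns a dict with "pixels" (384x512x3 uint8, blue, green, red), "range_z" (384x512 float32, m along the optical axis (not along the pixel's ray), 0 where there is no reading), "fx", "fy", "cx", "cy" (pixels), "T" (4x4, takes a point from camera to world coordinates); the wrist camera has in their place "mount" (4x4, takes a point from camera to tool coordinates, whose origin is the TCP and whose axes are the tool frame's). Camera axes: x right, y up, looking along -z (the intrinsics and any distortion apply to the point x, -y, -z); pixel columns grow to the right and rows downward; lengths in m; the calibration is good to about 2 mm. The wrist camera is an equidistant fisheye: a pixel r from the principal point sees the ray r / f radians off the axis. A picture is of the moment at which its call begins: read the wrist's pose just before it.
- ctrl.sign_off(): hands the job in, once; it reports no verdict.
The state is a dict: "time": time; "qpos": joint angles; "dq": joint speeds; "joint_efforts": joint torques, N m; "eef_pos": TCP position; "tcp_rot": TCP orientation; "contact_force": force on the tool from outside, world axes, zero at the start; "wrist_torque": the same for the moment, N m; "opening": opening from 0.0 (shut) to 1.0 (fully open).
Only numpy, scipy, OpenCV 4.12 (cv2) and the standard library are available. Lean on these libraries where they do the work, as an engineer would, in place of code of your own. Each camera call takes 0.05 s, during which the arm holds its last target.

## Working session

There is one attempt and no reset: what is moved stays moved. The work goes in short steps, Python scripts to look and compute and a tool call to move; the robot and the scene stay as the last step left them, time stands still between calls to the robot, and variables do not carry over. Pictures are saved under pics/ and viewed, and the job is handed in when it is done.

Besides the shell and the picture viewer there is one more tool, called after "Request:" as a command line: name --argument value ..., lists and objects as JSON in quotes. jog_arm: Moves the arm, as the interface text tells. Its arguments: {"type":"object","properties":{"deltas":{"type":"array","items":{"type":"array"}},"force":{"type":"number"}},"required":["deltas"]}

```bash
mkdir -p pics; cat > h.py <<'E'
import numpy as np, cv2
from plant import ctrl
from scipy.spatial.transform import Rotation as R
def snap(n,f):
    c=ctrl.read_camera(n); cv2.imwrite('pics/'+f+'.png',c['pixels']); np.savez('pics/'+f+'.npz',**c); return c
def cloud(c):
    z=c['range_z']; v,u=np.mgrid[0:z.shape[0],0:z.shape[1]]
    p=np.stack([(u-c['cx'])/c['fx']*z,-(v-c['cy'])/c['fy']*z,-z],-1)
    T=np.array(c['T']); return p@T[:3,:3].T+T[:3,3]
E
python3 - <<'E'
from h import *
s=ctrl.get_state(); print(s)
for n in('top','side','wrist'):
    c=snap(n,n+'0'); print(n,c['fx'],c['cx'],c['cy'],c.get('T',c.get('mount')),c.keys())
E
```

```text
{'time': 0.0, 'qpos': array([ 9.62025133e-01,  2.87175140e-01,  1.57819042e+00,  1.01514509e-05,
        1.27857923e+00, -1.50011477e-01]), 'dq': array([ 0.00026947,  0.0014256 ,  0.00073105, -0.00011823, -0.00073941,
       -0.00062831]), 'joint_efforts': array([ 2.79058522e-04, -4.05971503e+01, -2.92633027e+01, -9.05248339e-05,
        5.64627306e-03,  1.28009961e-05]), 'eef_pos': array([0.29851263, 0.60467205, 0.22993358]), 'tcp_rot': array([ 0.68935644, -0.16108954,  0.16046718, -0.68781404]), 'contact_force': array([ 0.41703677, -0.65583696, -0.35418248]), 'wrist_torque': array([-0.01910329,  0.03884099, -0.04069718]), 'opening': 0.9982592413580855}
top 400.5938106521775 262.2926065835483 183.86261523932907 [[-9.81092970e-05  9.91643161e-01 -1.29010975e-01  3.98876139e-01]
 [-9.99970953e-01 -1.08052016e-03 -7.54497039e-03  1.84827880e-01]
 [-7.62131725e-03  1.29006487e-01  9.91614462e-01  1.17696604e+00]
 [ 0.00000000e+00  0.00000000e+00  0.00000000e+00  1.00000000e+00]] dict_keys(['pixels', 'range_z', 'fx', 'fy', 'cx', 'cy', 'T'])
side 394.721581605124 258.96531594336057 189.71833765393586 [[ 0.91677768  0.25316116 -0.30891442  0.27700062]
 [-0.39912057  0.55188406 -0.73220676 -0.46909934]
 [-0.01488137  0.79456492  0.60699682  0.6189363 ]
 [ 0.          0.          0.          1.        ]] dict_keys(['pixels', 'range_z', 'fx', 'fy', 'cx', 'cy', 'T'])
wrist 297.3186396354542 257.34905349896536 188.7201542441825 [[-5.93737355e-06 -9.51922938e-01 -3.06337593e-01 -7.72517949e-02]
 [-3.08315366e-05  3.06337593e-01 -9.51922937e-01 -1.42699528e-01]
 [ 1.00000000e+00  3.79293663e-06 -3.11680876e-05 -7.17828538e-05]
 [ 0.00000000e+00  0.00000000e+00  0.00000000e+00  1.00000000e+00]] dict_keys(['pixels', 'range_z', 'fx', 'fy', 'cx', 'cy', 'mount'])
```

View pics/top0.png

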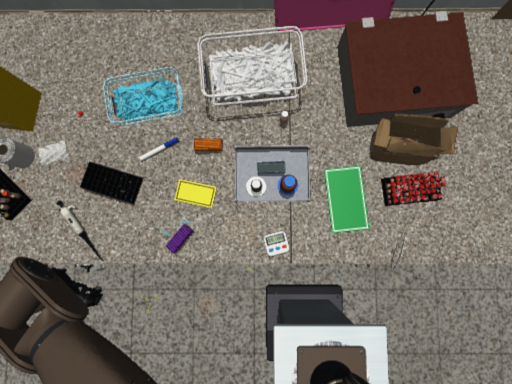

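View pics/side0.png

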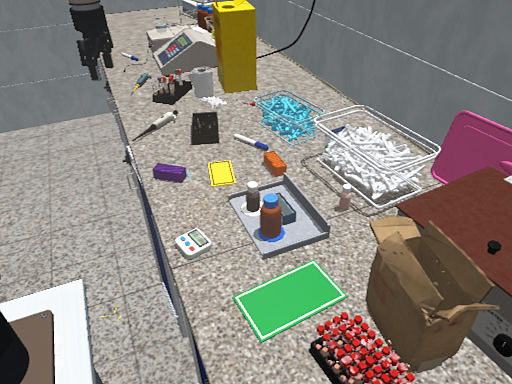

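Top view: the tray spans about (236-310, 147-202). The slide box could be confused with the dark blue box in the tray (271,168), the orange box (208,145) or the purple box (179,238). By its description I choose the one in the tray. The other things in the top view:
- bottle (288,184)
- vial (256,186)
- green mat (347,199)
- yellow mat (195,194)
- timer (277,243)
- dropper (284,117)

Next is a close crop to check the choice.

```bash
python3 - <<'E'
from h import *
c=np.load('pics/top0.npz'); a=c['pixels'][105:265,165:375]
cv2.imwrite('pics/crop0.png',cv2.resize(a,None,fx=3.7,fy=3.7,interpolation=cv2.INTER_CUBIC))
P=cloud(c)
for n,u,v in [('cap bottle',288,182),('cap vial',256,184),('box',271,168),('green',347,199),('yellow',195,194),('timer',277,243),('drop',284,117),('trayfloor',245,160),('table',220,220)]:
    print(n,P[v,u].round(4))
# mats by colour
hsv=cv2.cvtColor(c['pixels'],cv2.COLOR_BGR2HSV)
for n,lo,hi in [('green',(50,100,60),(80,255,255)),('yellow',(22,120,120),(35,255,255))]:
    m=cv2.inRange(hsv,lo,hi)
    k,l,s,ce=cv2.connectedComponentsWithStats(m); i=1+np.argmax([ (s[j,4] if 170<ce[j][0]<380 and 150<ce[j][1]<250 else 0) for j in range(1,k)])
    p=P[l==i]; p=p[(p[:,2]<.02)&(p[:,2]>-.02)]
    r=cv2.minAreaRect(p[:,:2].astype(np.float32)*1000); print(n,s[i],r,p[:,2].mean())
E
```

```text
cap bottle [0.5435 0.1236 0.1041]
cap vial [0.5411 0.2105 0.0808]
box [0.5947 0.1683 0.0288]
green [ 0.5062 -0.0542  0.0065]
yellow [0.5219 0.3926 0.0011]
timer [0.379  0.1516 0.0199]
drop [0.7379 0.1309 0.0598]
trayfloor [0.6233 0.2453 0.0035]
table [ 0.4455  0.3182 -0.0037]
green [ 327  169   39   61 1832] ((508.0263366699219, -52.53718948364258), (172.216064453125, 93.72769927978516), 6.033148765563965) 0.0025937534438510434
yellow [174 179  43  29 857] ((524.7560424804688, 392.9656066894531), (115.87137603759766, 65.84701538085938), 77.34294128417969) 0.0028835800734637513
```

View pics/crop0.png

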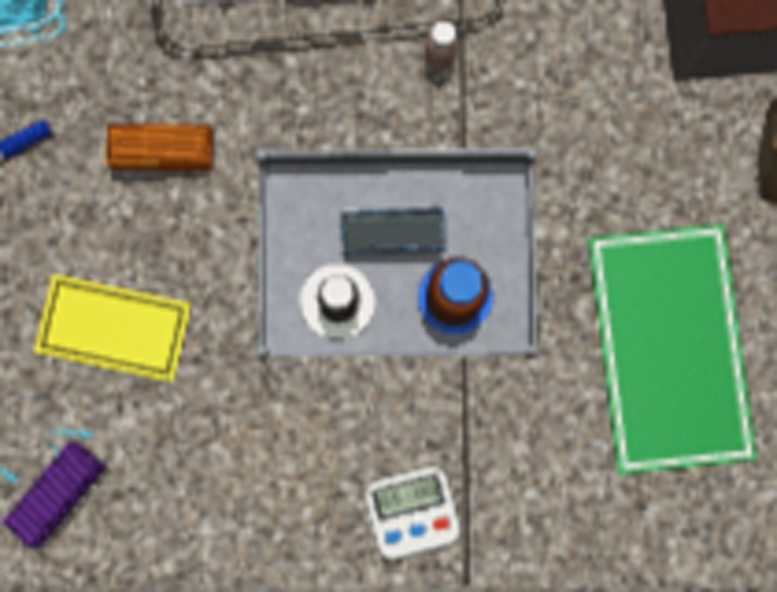

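The crop confirms it. The blue-grey open box in the tray at crop (393,232) is the slide box, and the orange (160,147) and purple (55,490) ones are look-alikes. Now the finer positions.

```bash
cat >> h.py <<'E'
def yawR(a):
    # tool down; jaws (tool z) along world direction at angle a
    z=np.array([np.cos(a),np.sin(a),0]); y=np.array([0,0,-1.]); x=np.cross(y,z); return np.stack([x,y,z],1)
def go(xyz,a=None):
    s=ctrl.get_state(); R0=R.from_quat(s['tcp_rot']).as_matrix()
    p=np.array(s['eef_pos']); 
    if a is None: Rt=R0
    else: Rt=min((yawR(a),yawR(a+np.pi)),key=lambda M:R.from_matrix(R0.T@M).magnitude())
    w=R.from_matrix(R0.T@Rt).as_rotvec(); d=R0.T@(np.array(xyz)-p)
    print('turn',w.round(4),'shift',d.round(4),'| pos',p.round(4),'q',s['qpos'].round(2),'t',s['time'],'F',s['contact_force'].round(1),'op',round(s['opening'],3))
E
python3 - <<'E'
from h import *
c=np.load('pics/top0.npz'); P=cloud(c); px=c['pixels'].astype(int); hsv=cv2.cvtColor(c['pixels'],cv2.COLOR_BGR2HSV)
v,u=np.mgrid[0:384,0:512]
roi=(u>235)&(u<312)&(v>145)&(v<205)
def rep(n,m): 
    p=P[m]; print(n,m.sum(),'mean',p.mean(0).round(4),'min',p.min(0).round(4),'max',p.max(0).round(4), cv2.minAreaRect((p[:,:2]*1000).astype(np.float32)))
Z=P[...,2]
rep('bcap',roi&(Z>.095)); rep('vcap',roi&(u<272)&(Z>.070)); rep('box',roi&(Z>.022)&(Z<.045)&(v>158)&(v<178)&(u>255)&(u<288))
rep('backrim',roi&(Z>.03)&(v<157))
rep('whitepad',roi&(u<272)&(px.min(-1)>170)&(Z<.02))
rep('bluepad',roi&(u>272)&(hsv[...,0]>100)&(hsv[...,0]<125)&(hsv[...,1]>150)&(Z<.03))
rep('green',(u>322)&(u<372)&(v>164)&(v<235)&(hsv[...,0]>50)&(hsv[...,0]<80)&(hsv[...,1]>40))
for uu in (252,290): print([ (vv,P[vv,uu].round(3).tolist()) for vv in range(144,154)]+[(vv,P[vv,uu].round(3).tolist()) for vv in range(196,206)])
print([ (uu,P[160,uu].round(3).tolist()) for uu in list(range(232,242))+list(range(304,314))])
print(R.from_quat(ctrl.get_state()['tcp_rot']).as_matrix().round(3))
E
```

```text
bcap 134 mean [0.5209 0.1316 0.2959] min [0.3989 0.1044 0.0968] max [0.563  0.1848 1.177 ] ((478.5382385253906, 142.6754913330078), (30.004100799560547, 177.73922729492188), 71.69664001464844)
vcap 77 mean [0.5173 0.2062 0.2784] min [0.3989 0.1848 0.0728] max [0.5555 0.2217 1.177 ] ((476.5888366699219, 204.02073669433594), (158.45664978027344, 22.846561431884766), 5.66837739944458)
box 324 mean [0.598  0.1685 0.0316] min [0.5821 0.1277 0.0228] max [0.6157 0.2089 0.0391] ((598.6324462890625, 168.2829132080078), (33.01021194458008, 81.55848693847656), 0.8467739820480347)
backrim 91 mean [0.6408 0.1684 0.1113] min [0.3989 0.0577 0.0301] max [0.6593 0.2698 1.177 ] ((560.0217895507812, 132.13714599609375), (272.7122802734375, 201.50665283203125), 18.3541316986084)
whitepad 178 mean [0.5484 0.2143 0.0064] min [ 0.501   0.1828 -0.0028] max [0.5746 0.2446 0.0127] ((537.9243774414062, 213.78207397460938), (61.905677795410156, 73.50629425048828), 89.57917785644531)
bluepad 59 mean [0.5358 0.1242 0.0071] min [ 0.5207  0.0911 -0.    ] max [0.5647 0.1475 0.019 ] ((539.3494873046875, 121.827354431
[... 1439 characters left out ...]
205, [0.489, 0.112, -0.0])]
[(232, [0.624, 0.284, -0.002]), (233, [0.625, 0.282, -0.003]), (234, [0.625, 0.279, -0.004]), (235, [0.621, 0.274, 0.018]), (236, [0.621, 0.271, 0.016]), (237, [0.623, 0.269, 0.005]), (238, [0.623, 0.266, 0.003]), (239, [0.622, 0.263, 0.009]), (240, [0.623, 0.26, 0.004]), (241, [0.624, 0.257, 0.002]), (304, [0.623, 0.07, 0.005]), (305, [0.623, 0.067, 0.005]), (306, [0.623, 0.064, 0.003]), (307, [0.622, 0.061, 0.007]), (308, [0.621, 0.059, 0.016]), (309, [0.62, 0.057, 0.02]), (310, [0.623, 0.052, 0.001]), (311, [0.623, 0.049, 0.004]), (312, [0.623, 0.046, 0.005]), (313, [0.623, 0.043, 0.002])]
[[ 0.897 -0.001  0.443]
 [-0.443 -0.002  0.897]
 [-0.    -1.    -0.002]]
```

```bash
python3 - <<'E'
from h import *
c=np.load('pics/top0.npz'); P=cloud(c)
v,u=np.mgrid[0:384,0:512]; Z=P[...,2]; ok=(c['range_z']>0)
roi=(u>235)&(u<312)&(v>145)&(v<205)&ok
for n,m in (('b',roi&(Z>.099)),('v',roi&(u<272)&(Z>.074))):
    p=P[m]; print(n,len(p),p.mean(0).round(4),p.min(0).round(4),p.max(0).round(4))
hsv=cv2.cvtColor(c['pixels'],cv2.COLOR_BGR2HSV)
m=(u>322)&(u<372)&(v>164)&(v<235)&(hsv[...,0]>50)&(hsv[...,0]<80)&(hsv[...,1]>40)&ok
print(cv2.minAreaRect((P[m][:,:2]*1000).astype(np.float32)))
go((.5,.165,.28),np.pi/2)
E
```

```text
b 104 [0.5482 0.12   0.104 ] [0.5326 0.1044 0.0994] [0.563  0.1344 0.108 ]
v 59 [0.544  0.211  0.0791] [0.5329 0.1995 0.0753] [0.5555 0.2217 0.0831]
((508.2807922363281, -53.096107482910156), (193.20767211914062, 113.46382141113281), 5.986875534057617)
turn [ 0.0018 -0.4588 -0.0007] shift [ 0.3753 -0.0493 -0.3052] | pos [0.2986 0.6048 0.2302] q [ 0.96  0.29  1.58 -0.    1.28 -0.15] t 0.15 F [-0.2 -0.  -0.5] op 1.002
```

Request:
jog_arm --deltas '[[[0,-0.11,0],[0.035,-0.05,-0.025],0.75],[[0,-0.22,0],[0.07,-0.05,-0.055],0.75],[[0,-0.33,0],[0.1,-0.05,-0.08],0.75],[[0,-0.459,0],[0.13,-0.05,-0.105],0.75],[[0,-0.459,0],[0.16,-0.05,-0.13],0.75],[[0,-0.459,0],[0.19,-0.05,-0.155],0.75],[[0,-0.459,0],[0.22,-0.05,-0.18],0.75],[[0,-0.459,0],[0.25,-0.05,-0.205],0.75],[[0,-0.459,0],[0.28,-0.05,-0.23],0.75],[[0,-0.459,0],[0.31,-0.05,-0.255],0.75]]'

```text
time: 0.98
eef_pos: [0.4628, 0.2394, 0.2804]
tcp_rot: [0.708, -0.0, -0.001, -0.707]
contact_force: [0.9, 0.4, -0.5]
opening: 0.753
```

```bash
python3 -c "
from h import *
go((.5,.165,.28),np.pi/2)"
```

```text
turn [ 0.0015  0.0005 -0.0011] shift [ 0.0372  0.0005 -0.0744] | pos [0.4628 0.2394 0.2804] q [ 0.28 -0.09  1.9  -0.    1.34 -1.29] t 0.9833 F [ 0.9  0.4 -0.5] op 0.753
```

Request:
jog_arm --deltas '[[[0,0,0],[0.018,0,-0.037],0.75],[[0,0,0],[0.037,0,-0.074],0.75],[[0,0,0],[0.037,0,-0.074],0.75],[[0,0,0],[0.037,0,-0.074],0.75]]'

```text
time: 1.32
eef_pos: [0.5004, 0.1634, 0.2801]
tcp_rot: [0.708, -0.002, 0.001, -0.707]
contact_force: [-1.0, 0.2, 0.4]
opening: 0.752
```

```bash
cat >> h.py <<'E'
def wsnap(f):
    s=ctrl.get_state(); c=ctrl.read_camera('wrist'); cv2.imwrite('pics/'+f+'.png',c['pixels'])
    T=np.eye(4); T[:3,:3]=R.from_quat(s['tcp_rot']).as_matrix(); T[:3,3]=s['eef_pos']
    np.savez('pics/'+f+'.npz',TW=T@c['mount'],**c); return c
def wrays(c,u,v):
    K=np.array([[c['fx'],0,c['cx']],[0,c['fy'],c['cy']],[0,0,1]],float)
    q=cv2.fisheye.undistortPoints(np.array([[[u,v]]],float),K,np.zeros(4))[0,0]
    T=c['TW']; d=T[:3,:3]@np.array([q[0],-q[1],-1]); return T[:3,3],d
def wpt(c,u,v,z):
    o,d=wrays(c,u,v); return (o+d*(z-o[2])/d[2]).round(4)
def crop(f,u0,u1,v0,v1,k,o):
    cv2.imwrite('pics/'+o+'.png',cv2.resize(cv2.imread('pics/'+f+'.png')[v0:v1,u0:u1],None,fx=k,fy=k,interpolation=cv2.INTER_CUBIC))
E
python3 -c "
from h import *
wsnap('w1')"
```

```text
(no output)
```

View pics/w1.png

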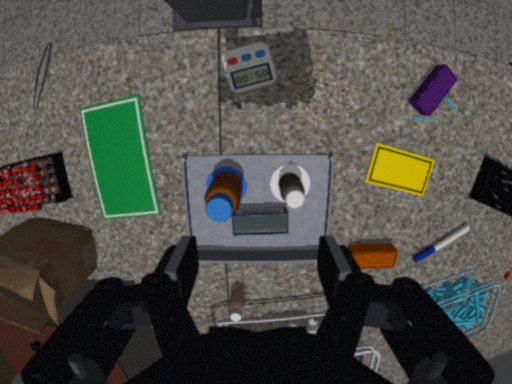

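The wrist view shows the whole work area: tray (185-332, 152-262), bottle (225,193), vial (291,187), green mat (121,157), yellow mat (400,169). I'll enlarge it to read pixels.

```bash
python3 -c "
from h import *
crop('w1',180,340,145,265,5,'w1a')
crop('w1',75,170,90,225,4.4,'w1b')
crop('w1',360,440,140,200,8,'w1c')"
```

```text
(no output)
```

View pics/w1a.png

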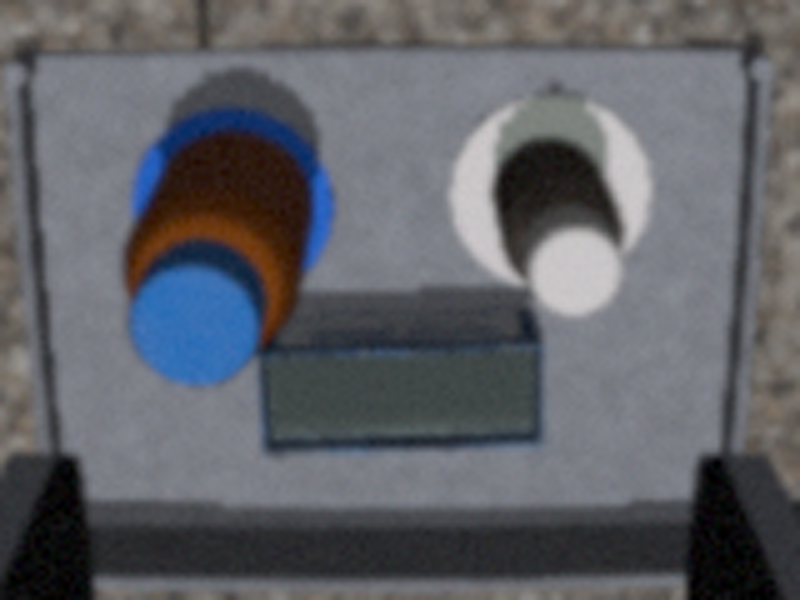

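View pics/w1b.png

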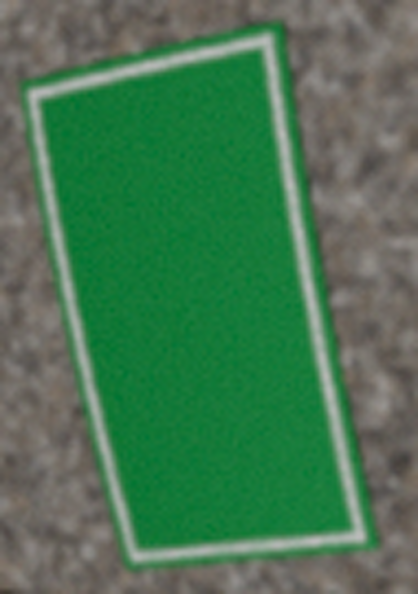

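View pics/w1c.png

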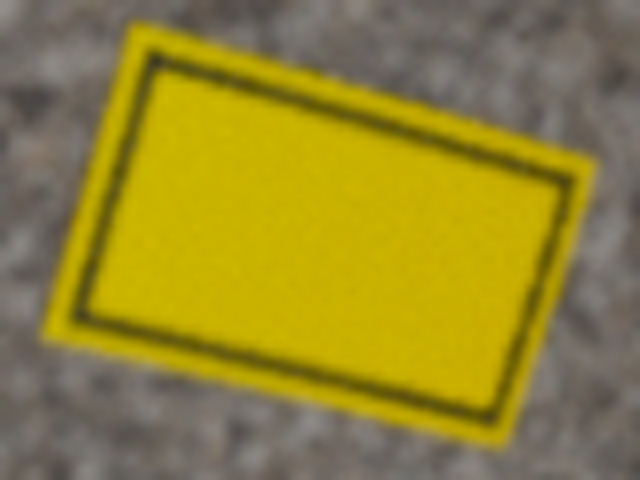

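```bash
python3 - <<'E'
from h import *
c=dict(np.load('pics/w1.npz'))
f=lambda x,y,z:wpt(c,180+x/5-.4,145+y/5-.4,z)
print('wpad',f(550,190,.007),f(447,190,.007),f(653,190,.007),'top',f(550,92,.007))
print('bpad',f(234,195,.007),f(133,195,.007),f(334,195,.007))
print('bcap',f(197,323,.105),'vcap',f(575,270,.080))
b=[f(*p,.035) for p in((264,350),(541,344),(540,440),(268,447))]; print('box',np.mean(b,0),b)
print('bay front corners',f(25,50,.005),f(760,50,.005),'rim tops',f(18,62,.018),f(765,65,.018))
for n,u0,v0,k,pts in (('green',75,90,4.4,((22,82),(283,25),(376,548),(132,568))),('yellow',360,140,8,((132,22),(596,156),(505,448),(42,340)))):
    q=np.array([wpt(c,u0+x/k-.4,v0+y/k-.4,.003)[:2] for x,y in pts]); r=cv2.minAreaRect((q*1000).astype(np.float32)); print(n,q.mean(0),r, np.linalg.norm(np.roll(q,-1,0)-q,axis=1).round(4), np.degrees(np.arctan2(*(np.roll(q,-1,0)-q).T[::-1])).round(1))
E
```

```text
wpad [0.547  0.2095 0.007 ] [0.547  0.1792 0.007 ] [0.5471 0.2401 0.007 ] top [0.5176 0.2087 0.007 ]
bpad [0.5482 0.1168 0.007 ] [0.5481 0.0867 0.007 ] [0.5484 0.1462 0.007 ]
bcap [0.5497 0.118  0.105 ] vcap [0.5459 0.2082 0.08  ]
box [0.6002   0.166175 0.035   ] [array([0.5857, 0.1267, 0.035 ]), array([0.5842, 0.2052, 0.035 ]), array([0.6145, 0.206 , 0.035 ]), array([0.6164, 0.1268, 0.035 ])]
bay front corners [0.5043 0.0563 0.005 ] [0.5051 0.2707 0.005 ] rim tops [0.5052 0.0573 0.018 ] [0.5068 0.2691 0.018 ]
green [ 0.5114   -0.054675] ((511.3286437988281, -55.38253402709961), (188.26536560058594, 108.02351379394531), 5.585585594177246) [0.108  0.187  0.1052 0.1883] [  95.1    5.6  -84.2 -173.6]
yellow [0.5278   0.389375] ((527.8333129882812, 389.4638366699219), (112.98640441894531, 63.95238494873047), 78.30150604248047) [0.1126 0.064  0.113  0.0636] [  78.4  -11.4 -101.8  168.3]
```

```bash
python3 -c "
from h import *
go((.549,.1185,.04),np.pi/2)"
```

```text
turn [ 0.0011 -0.0018 -0.0021] shift [ 0.0498  0.2401 -0.0459] | pos [0.4998 0.1648 0.2801] q [ 0.13 -0.08  1.88 -0.    1.34 -1.44] t 1.3667 F [-0.3  0.1 -0.3] op 0.751
```

Request:
jog_arm --deltas '[[[0,0,0],[0.025,0,-0.023],0.75],[[0,0,0],[0.05,0.0,-0.046],0.75],[[0,0,0],[0.05,0.03,-0.046],0.75],[[0,0,0],[0.05,0.06,-0.046],0.75],[[0,0,0],[0.05,0.09,-0.046],0.75],[[0,0,0],[0.05,0.12,-0.046],0.75],[[0,0,0],[0.05,0.14,-0.046],0.75],[[0,0,0],[0.05,0.14,-0.046],0.75]]'

```text
time: 2.03
eef_pos: [0.5449, 0.1203, 0.1342]
tcp_rot: [0.707, -0.004, -0.005, -0.707]
contact_force: [-0.5, -0.1, -0.4]
opening: 0.749
```

```bash
python3 -c "
from h import *
go((.549,.1185,.04),np.pi/2)
wsnap('w2')"
```

```text
turn [ 0.0011  0.0009 -0.0135] shift [ 0.0054  0.0941 -0.0017] | pos [0.5449 0.1203 0.1342] q [ 0.04  0.14  1.94 -0.    1.08 -1.54] t 2.0333 F [-0.5 -0.1 -0.4] op 0.749
```

View pics/w2.png

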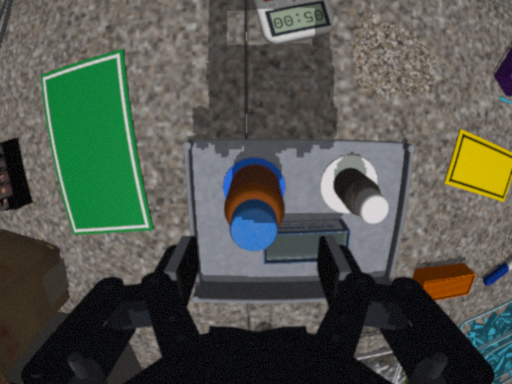

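The bottle cap is at (254,228), nearly midway between the fingers at u≈257.

```bash
python3 -c "
from h import *
c=dict(np.load('pics/w2.npz')); print(wpt(c,254,227,.105),wpt(c,375,208,.08))
go((.549,.119,.04),np.pi/2)"
```

```text
[0.548  0.1175 0.105 ] [0.5452 0.208  0.08  ]
turn [ 0.0011  0.0007 -0.0087] shift [ 0.003   0.0972 -0.0011] | pos [0.5468 0.1202 0.1372] q [ 0.04  0.14  1.93 -0.    1.08 -1.54] t 2.0833 F [-0.5  0.2  1.3] op 0.75
```

Request:
jog_arm --deltas '[[[0,0,-0.005],[0.002,0.025,-0.002],0.75],[[0,0,-0.005],[0.002,0.05,-0.002],0.75],[[0,0,-0.005],[0.002,0.075,-0.002],0.75],[[0,0,-0.005],[0.002,0.09,-0.002],0.75],[[0,0,-0.005],[0.002,0.097,-0.002],0.75],[[0,0,-0.005],[0.002,0.097,-0.002],0.75],[[0,0,-0.005],[0.002,0.097,-0.002],0.75]]'

```text
time: 2.67
eef_pos: [0.5493, 0.1187, 0.042]
tcp_rot: [0.707, 0.0, -0.001, -0.707]
contact_force: [1.4, -0.3, -0.2]
opening: 0.75
```

```bash
python3 -c "
from h import *
go((.549,.1185,.04),np.pi/2)"
```

```text
turn [ 0.0009  0.0016 -0.001 ] shift [-0.0003  0.002  -0.0002] | pos [0.5493 0.1187 0.042 ] q [ 0.03  0.28  1.97 -0.    0.89 -1.54] t 2.6667 F [ 1.4 -0.3 -0.2] op 0.75
```

Request:
jog_arm --deltas '[[[0,0,0],[0,0.002,0],0.45],[[0,0,0],[0,0.002,0],0.45],[[0,0,0],[0,0.002,0],0.45],[[0,0,0],[0,0.002,0],0.45],[[0,0,0],[0,0.002,0],0.45],[[0,0,0],[0,0.002,0],0.45]]' --force 30

```text
time: 3.17
eef_pos: [0.5513, 0.119, 0.0424]
tcp_rot: [0.707, 0.002, 0.001, -0.707]
contact_force: [-0.1, -0.3, 5.8]
opening: 0.546
```

```bash
python3 -c "
from h import *
go((.549,.1185,.08),np.pi/2)"
```

```text
turn [0.0001 0.0013 0.0037] shift [-0.0022 -0.0376 -0.0005] | pos [0.5513 0.119  0.0424] q [ 0.03  0.28  1.97 -0.    0.89 -1.54] t 3.1667 F [-0.1 -0.3  5.8] op 0.546
```

Request:
jog_arm --deltas '[[[0,0,0],[0,0,0],0.3],[[0,0,0],[0,0,0],0.3],[[0,0,0],[0,-0.01,0],0.3],[[0,0,0],[0,-0.02,0],0.3],[[0,0,0],[0,-0.04,0],0.3],[[0,0,0],[0,-0.07,0],0.3],[[0,0,0],[0,-0.09,0],0.3],[[0,0,0],[0,-0.09,0],0.3]]' --force 40

```text
time: 3.83
eef_pos: [0.5545, 0.1192, 0.1388]
tcp_rot: [-0.707, -0.006, -0.005, 0.707]
contact_force: [2.1, 0.1, -0.0]
opening: 0.544
```

```bash
python3 -c "
from h import *
a=np.radians(5.8)
m=np.array([.510,-.054]);X=np.array([np.cos(a),np.sin(a)])
print(m+.05*X,m-.05*X)
go((*(m+.05*X),.13),np.pi/2+a)
wsnap('w3')"
```

```text
[ 0.55974404 -0.04894719] [ 0.46025596 -0.05905281]
turn [ 0.0006 -0.0998  0.0146] shift [ 0.0049  0.0089 -0.1681] | pos [0.5545 0.1192 0.1388] q [ 0.03  0.14  1.93 -0.    1.06 -1.54] t 3.8333 F [ 2.1  0.1 -0. ] op 0.544
```

View pics/w3.png

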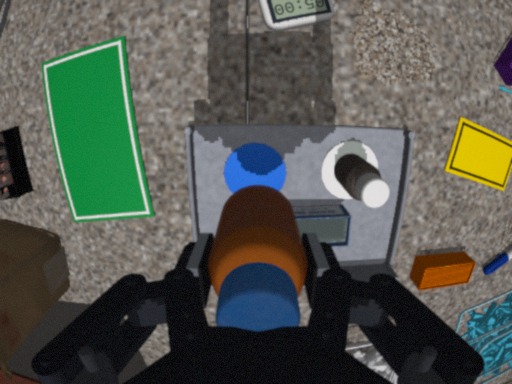

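Bottle lifted upright. The blue pad is now clear at (255,172), and the box and vial look undisturbed.

Request:
jog_arm --deltas '[[[0,0,0],[0,0,-0.02],0.3],[[0,-0.02,0],[0.002,0,-0.05],0.3],[[0,-0.05,0],[0.003,0,-0.08],0.3],[[0,-0.08,0],[0.004,0,-0.11],0.3],[[0,-0.1,0],[0.005,0,-0.14],0.3],[[0,-0.1,0],[0.005,0.02,-0.16],0.3],[[0,-0.1,0],[0.005,0.03,-0.168],0.3],[[0,-0.1,0.005],[0.005,0.05,-0.168],0.3],[[0,-0.1,0.005],[0.005,0.05,-0.168],0.3],[[0,-0.1,0.005],[0.005,0.05,-0.168],0.3]]'

```text
time: 4.72
eef_pos: [0.5567, -0.048, 0.0836]
tcp_rot: [-0.706, -0.036, 0.036, 0.707]
contact_force: [0.6, -0.6, -0.7]
opening: 0.545
```

```bash
python3 -c "
from h import *
a=np.radians(5.8)
go((.56,-.049,.04),np.pi/2+a)
c=dict(np.load('pics/w3.npz')); print('bpad',wpt(c,255,172,.007),'wpad?',wpt(c,350,170,.007))
wsnap('w4')"
```

```text
turn [-0.0017  0.0002  0.0001] shift [ 0.0031  0.0436 -0.0014] | pos [ 0.5567 -0.048   0.0836] q [-0.27  0.2   1.97  0.    0.97 -1.94] t 4.7167 F [ 0.6 -0.6 -0.7] op 0.545
bpad [0.5506 0.1163 0.007 ] wpad? [0.5479 0.2096 0.007 ]
```

View pics/w4.png

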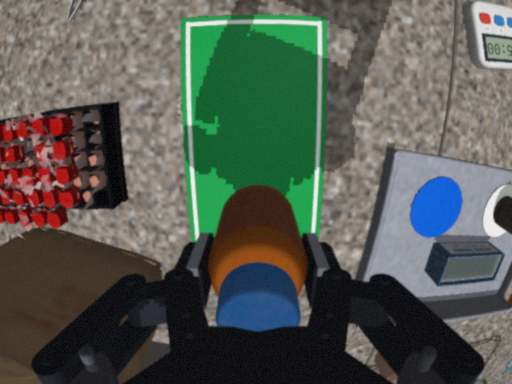

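The bottle is centred across the green mat (mat edges u≈185-327). I'll lower it.

Request:
jog_arm --deltas '[[[0,0,0],[0.002,0.015,-0.001],0.3],[[0,0,0],[0.003,0.028,-0.001],0.3],[[0,0,0],[0.003,0.035,-0.001],0.3],[[0,0,0],[0.003,0.038,-0.001],0.3],[[0,0,0],[0.003,0.041,-0.001],0.3],[[0,0,0],[0.003,0.043,-0.001],0.3],[[0,0,0],[0.003,0.043,-0.001],0.3]]'

```text
time: 5.35
eef_pos: [0.5612, -0.0487, 0.0422]
tcp_rot: [-0.706, -0.037, 0.035, 0.706]
contact_force: [-0.2, -0.9, -0.6]
opening: 0.547
```

```bash
python3 -c "
from h import *
a=np.radians(5.8)
go((.56,-.049,.038),np.pi/2+a)"
```

```text
turn [-0.0004  0.0008  0.0032] shift [-0.0013  0.0042 -0.0002] | pos [ 0.5612 -0.0487  0.0422] q [-0.27  0.28  1.97  0.    0.89 -1.94] t 5.35 F [-0.2 -0.9 -0.6] op 0.547
```

Request:
jog_arm --deltas '[[[0,0,0],[0,0.002,0],0.3],[[0,0,0],[0,0.003,0],0.3],[[0,0,0],[0,0.004,0],0.3],[[0,0,0],[0,0.004,0],0.3]]'

```text
time: 5.68
eef_pos: [0.5615, -0.0488, 0.0385]
tcp_rot: [-0.706, -0.037, 0.035, 0.706]
contact_force: [-0.7, -0.3, -0.2]
opening: 0.543
```

```bash
python3 -c "
from h import *
a=np.radians(5.8)
go((.56,-.049,.038),np.pi/2+a)"
```

```text
turn [-0.0003  0.0007  0.0038] shift [-0.0015  0.0005 -0.0001] | pos [ 0.5615 -0.0488  0.0385] q [-0.27  0.28  1.97  0.    0.88 -1.94] t 5.6833 F [-0.7 -0.3 -0.2] op 0.543
```

Request:
jog_arm --deltas '[[[0,0,0],[0,0.001,0],0.3],[[0,0,0],[0,0.001,0],0.3],[[0,0,0],[0,0.002,0],0.3],[[0,0,0],[0,0.002,0],0.3]]'

```text
time: 6.02
eef_pos: [0.5617, -0.0488, 0.0384]
tcp_rot: [-0.706, -0.037, 0.035, 0.706]
contact_force: [-5.8, 0.1, 9.7]
opening: 0.547
```

```bash
python3 -c "
from h import *
snap('side','s5')
crop('s5',200,360,180,340,3.5,'s5c')
a=np.radians(5.8)
go((.56,-.049,.038),np.pi/2+a)"
```

```text
turn [-0.0005  0.001   0.0028] shift [-0.0017  0.0004 -0.    ] | pos [ 0.5617 -0.0488  0.0384] q [-0.27  0.28  1.97  0.    0.88 -1.94] t 6.0667 F [-5.1  1.1 10.4] op 0.55
```

View pics/s5c.png

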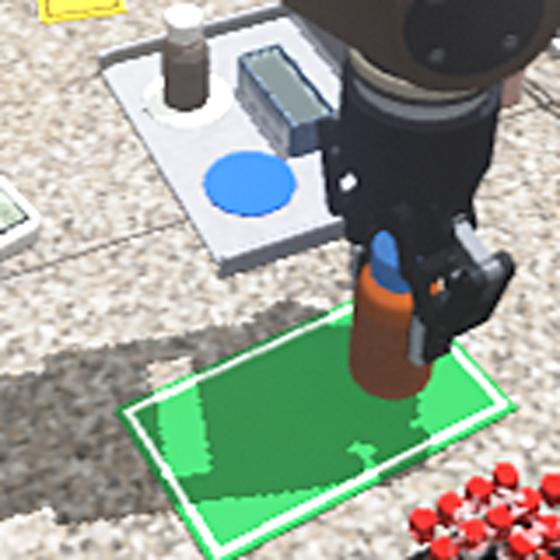

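The bottle stands on the mat (contact about 10 N). I'll release it and rise.

Request:
jog_arm --deltas '[[[0,0,0],[0,-0.0005,0],0.6],[[0,0,0],[0,-0.0005,0],0.7],[[0,0,0],[0,-0.0005,0],0.8],[[0,0,0],[0,-0.0005,0],0.8],[[0,0,0],[0,-0.02,0],0.8],[[0,0,0],[0,-0.05,0],0.8],[[0,0,0],[0,-0.08,0],0.8],[[0,0,0],[0,-0.11,0],0.8],[[0,0,0],[0,-0.12,0],0.8],[[0,0,0],[0,-0.12,0],0.8]]'

```text
time: 6.9
eef_pos: [0.5636, -0.0495, 0.162]
tcp_rot: [0.707, 0.04, -0.033, -0.706]
contact_force: [0.3, 0.4, 0.8]
opening: 0.797
```

```bash
python3 -c "
from h import *
go((.5455,.209,.12),np.pi/2)
wsnap('w6')"
```

```text
turn [0.0016 0.1023 0.0097] shift [0.008  0.0415 0.259 ] | pos [ 0.5636 -0.0495  0.162 ] q [-0.27  0.11  1.91  0.    1.11 -1.94] t 6.9 F [0.3 0.4 0.8] op 0.797
```

View pics/w6.png

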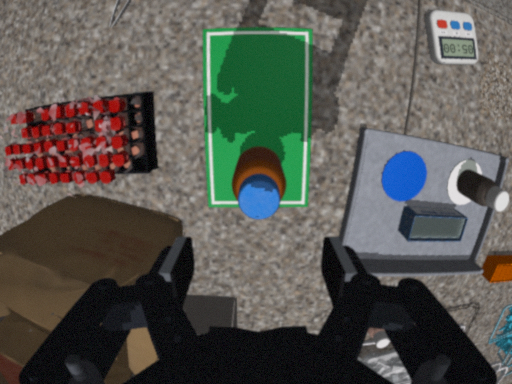

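The bottle stands on the green mat at (259,180). Next is the vial: across first, with the fingers narrowed to 0.6.

Request:
jog_arm --deltas '[[[0,0.03,0],[0,0,0.035],0.6],[[0,0.06,0],[0.002,0,0.07],0.6],[[0,0.09,0],[0.004,0,0.105],0.6],[[0,0.102,0],[0.006,0,0.14],0.6],[[0,0.102,0],[0.007,0,0.175],0.6],[[0,0.102,0],[0.008,0,0.21],0.6],[[0,0.102,0],[0.008,0.01,0.24],0.6],[[0,0.102,0],[0.008,0.03,0.259],0.6],[[0,0.102,0],[0.008,0.042,0.259],0.6],[[0,0.102,0],[0.008,0.042,0.259],0.6]]'

```text
time: 7.78
eef_pos: [0.5395, 0.2093, 0.1107]
tcp_rot: [0.708, -0.001, -0.003, -0.706]
contact_force: [-0.3, -0.6, -0.6]
opening: 0.6
```

```bash
python3 -c "
from h import *
go((.5455,.209,.026),np.pi/2)
wsnap('w7')"
```

```text
turn [ 0.0025  0.0025 -0.0059] shift [ 0.0065  0.0847 -0.0001] | pos [0.5395 0.2093 0.1107] q [ 0.2   0.21  1.9  -0.    1.03 -1.38] t 7.7833 F [-0.3 -0.6 -0.6] op 0.6
```

View pics/w7.png

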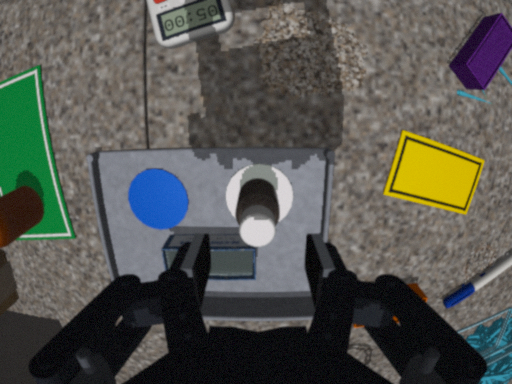

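The vial is centred between the fingers (cap at 258,232). I'll descend.

Request:
jog_arm --deltas '[[[0,0,-0.003],[0.004,0.02,0],0.6],[[0,0,-0.003],[0.005,0.045,0],0.6],[[0,0,-0.003],[0.006,0.065,0],0.6],[[0,0,-0.003],[0.006,0.08,0],0.6],[[0,0,-0.003],[0.006,0.084,0],0.6],[[0,0,-0.003],[0.006,0.084,0],0.6],[[0,0,-0.003],[0.006,0.084,0],0.6]]'

```text
time: 8.42
eef_pos: [0.5476, 0.2077, 0.0296]
tcp_rot: [0.708, 0.0, 0.0, -0.706]
contact_force: [0.9, -0.5, 0.0]
opening: 0.6
```

```bash
python3 -c "
from h import *
go((.5455,.209,.028),np.pi/2)"
```

```text
turn [ 0.0019 -0.0003  0.0011] shift [-0.0021  0.0015  0.0013] | pos [0.5476 0.2077 0.0296] q [ 0.19  0.34  1.92 -0.    0.88 -1.38] t 8.4167 F [ 0.9 -0.5  0. ] op 0.6
```

Request:
jog_arm --deltas '[[[0,0,0],[-0.001,0.001,0.001],0.5],[[0,0,0],[-0.001,0.001,0.001],0.4],[[0,0,0],[-0.001,0.001,0.001],0.2],[[0,0,0],[-0.001,0.001,0.001],0.2],[[0,0,0],[-0.001,0.001,0.001],0.2],[[0,0,0],[-0.001,0.001,0.001],0.2],[[0,0,0],[-0.001,0.001,0.001],0.2]]' --force 25

```text
time: 9.0
eef_pos: [0.5478, 0.2089, 0.0302]
tcp_rot: [0.708, 0.001, 0.001, -0.706]
contact_force: [-0.6, -0.2, 6.4]
opening: 0.381
```

```bash
python3 -c "
from h import *
go((.5455,.209,.13),np.pi/2)"
```

```text
turn [ 0.0017 -0.      0.0038] shift [-0.0019 -0.0998 -0.0001] | pos [0.5478 0.2089 0.0302] q [ 0.19  0.34  1.92 -0.    0.88 -1.38] t 9.0 F [-0.6 -0.2  6.4] op 0.381
```

Request:
jog_arm --deltas '[[[0,0,0],[0,-0.01,0],0.2],[[0,0,0],[0,-0.03,0],0.2],[[0,0,0],[0,-0.06,0],0.2],[[0,0,0],[0,-0.09,0],0.2],[[0,0,0],[-0.01,-0.1,-0.02],0.2],[[0,0,0],[-0.02,-0.1,-0.05],0.2],[[0,0,0],[-0.03,-0.1,-0.08],0.2],[[0,0,0],[-0.04,-0.1,-0.11],0.2],[[0,0,0],[-0.05,-0.1,-0.14],0.2],[[0,0,0],[-0.06,-0.1,-0.16],0.2]]'

```text
time: 9.83
eef_pos: [0.4864, 0.0473, 0.1305]
tcp_rot: [0.708, 0.001, 0.002, -0.706]
contact_force: [0.4, 0.2, 0.6]
opening: 0.376
```

```bash
python3 -c "
from h import *
a=np.radians(5.8)
go((.46,-.058,.13),np.pi/2+a)"
```

```text
turn [ 0.0023 -0.1018  0.0036] shift [-0.0264  0.0006 -0.1054] | pos [0.4864 0.0473 0.1305] q [-0.11 -0.02  2.11 -0.    1.04 -1.68] t 9.8333 F [0.4 0.2 0.6] op 0.376
```

Request:
jog_arm --deltas '[[[0,-0.03,0],[-0.01,0,-0.03],0.2],[[0,-0.06,0],[-0.015,0,-0.06],0.2],[[0,-0.1,0],[-0.022,0,-0.09],0.2],[[0,-0.1,0],[-0.026,0.01,-0.105],0.2],[[0,-0.1,0],[-0.026,0.03,-0.105],0.2],[[0,-0.1,0],[-0.026,0.06,-0.105],0.2],[[0,-0.1,0],[-0.026,0.08,-0.105],0.2],[[0,-0.1,0],[-0.026,0.09,-0.105],0.2],[[0,-0.1,0],[-0.026,0.09,-0.105],0.2]]'

```text
time: 10.58
eef_pos: [0.4585, -0.057, 0.0384]
tcp_rot: [0.706, 0.035, -0.036, -0.706]
contact_force: [-0.9, -0.2, -0.3]
opening: 0.377
```

```bash
python3 -c "
from h import *
a=np.radians(5.8)
go((.46,-.058,.026),np.pi/2+a)
wsnap('w8')"
```

```text
turn [ 0.     -0.0018 -0.0016] shift [ 0.0014  0.0124 -0.0011] | pos [ 0.4585 -0.057   0.0384] q [-0.34  0.08  2.21 -0.    0.85 -2.01] t 10.5833 F [-0.9 -0.2 -0.3] op 0.377
```

View pics/w8.png

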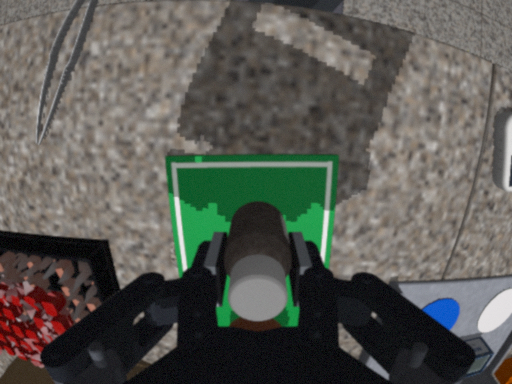

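The vial is over the near half of the mat, with about 30 mm to the near edge. I'll lower it.

Request:
jog_arm --deltas '[[[0,0,0],[0.001,0.005,-0.001],0.2],[[0,0,0],[0.001,0.009,-0.001],0.2],[[0,0,0],[0.001,0.011,-0.001],0.2],[[0,0,0],[0.001,0.0125,-0.001],0.2],[[0,0,0],[0.001,0.0135,-0.001],0.2],[[0,0,0],[0.001,0.0135,-0.001],0.2]]'

```text
time: 11.13
eef_pos: [0.4611, -0.0583, 0.0266]
tcp_rot: [0.707, 0.036, -0.035, -0.706]
contact_force: [0.2, -0.8, -0.9]
opening: 0.377
```

Request:
jog_arm --deltas '[[[0,0,0],[0,0.0015,0],0.2],[[0,0,0],[0,0.0025,0],0.2],[[0,0,0],[0,0.0025,0],0.2]]'

```text
time: 11.38
eef_pos: [0.4615, -0.0584, 0.0262]
tcp_rot: [0.707, 0.035, -0.035, -0.706]
contact_force: [-6.4, 1.2, 14.0]
opening: 0.379
```

Request:
jog_arm --deltas '[[[0,0,0],[0,-0.001,0],0.4],[[0,0,0],[0,-0.001,0],0.5],[[0,0,0],[0,-0.001,0],0.6],[[0,0,0],[0,-0.001,0],0.6],[[0,0,0],[0,-0.02,0],0.6],[[0,0,0],[0,-0.05,0],0.6],[[0,0,0],[0,-0.08,0],0.6],[[0,0,0],[0,-0.11,0],0.6],[[0,0,0],[0,-0.13,0],0.6],[[0,0,0],[0,-0.13,0],0.6]]'

```text
time: 12.22
eef_pos: [0.4646, -0.0593, 0.1613]
tcp_rot: [0.708, 0.039, -0.032, -0.705]
contact_force: [1.1, -0.4, 0.2]
opening: 0.602
```

```bash
python3 -c "
from h import *
go((.53,.167,.17),0)
go((.53,.167,.17),np.pi)
snap('side','s9'); crop('s9',200,360,180,340,3.5,'s9c')"
```

```text
turn [ 0.0108 -1.4706  0.0034] shift [ 0.0878 -0.0091  0.2186] | pos [ 0.4646 -0.0593  0.1613] q [-0.34 -0.11  2.14 -0.    1.11 -2.01] t 12.2167 F [ 1.1 -0.4  0.2] op 0.602
turn [ 0.0108 -1.4706  0.0034] shift [ 0.0878 -0.0091  0.2186] | pos [ 0.4646 -0.0593  0.1613] q [-0.34 -0.11  2.14 -0.    1.11 -2.01] t 12.2167 F [ 1.1 -0.4  0.2] op 0.602
```

View pics/s9c.png

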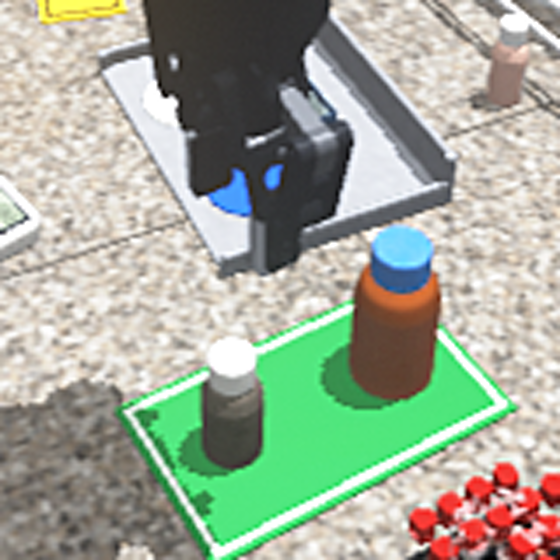

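Both stand upright on the mat. Now I turn the jaws to lie along world x and go over the box.

Request:
jog_arm --deltas '[[[0,0.12,0],[0.015,0,0.021],0.7],[[0,0.24,0],[0.03,0,0.042],0.7],[[0,0.36,0],[0.045,0,0.063],0.7],[[0,0.48,0],[0.06,0,0.084],0.7],[[0,0.6,0],[0.075,0,0.105],0.7],[[0,0.72,0],[0.09,0,0.126],0.7],[[0,0.84,0],[0.105,0,0.147],0.7],[[0,0.96,0],[0.12,0,0.168],0.7],[[0,1.08,0],[0.135,0,0.189],0.7],[[0,1.2,0],[0.155,0,0.211],0.7]]'

```text
time: 13.1
eef_pos: [0.595, 0.1676, 0.1557]
tcp_rot: [0.603, -0.37, 0.372, -0.601]
contact_force: [-0.3, 0.9, -0.7]
opening: 0.699
```

```bash
python3 -c "
from h import *
go((.599,.1665,.13),0)"
```

```text
turn [3.000e-04 4.651e-01 3.700e-03] shift [0.0027 0.0257 0.0031] | pos [0.595  0.1676 0.1557] q [ 0.11  0.23  1.78 -0.    1.12 -0.35] t 13.1 F [-0.3  0.9 -0.7] op 0.699
```

Request:
jog_arm --deltas '[[[0,0.12,0],[0.001,0.0,0.001],0.7],[[0,0.24,0],[0.002,0.01,0.002],0.7],[[0,0.36,0],[0.003,0.02,0.003],0.7],[[0,0.465,0],[0.003,0.026,0.003],0.7],[[0,0.465,0],[0.003,0.026,0.003],0.7],[[0,0.465,0],[0.003,0.026,0.003],0.7]]'

```text
time: 13.6
eef_pos: [0.5977, 0.1659, 0.1271]
tcp_rot: [0.503, -0.499, 0.499, -0.499]
contact_force: [0.2, -0.6, 0.2]
opening: 0.7
```

```bash
python3 -c "
from h import *
go((.599,.1665,.014),0)
wsnap('w10')"
```

```text
turn [0.0038 0.0027 0.0041] shift [-0.001   0.1131  0.0018] | pos [0.5977 0.1659 0.1271] q [ 0.11  0.27  1.79 -0.    1.08  0.11] t 13.6 F [ 0.2 -0.6  0.2] op 0.7
```

View pics/w10.png

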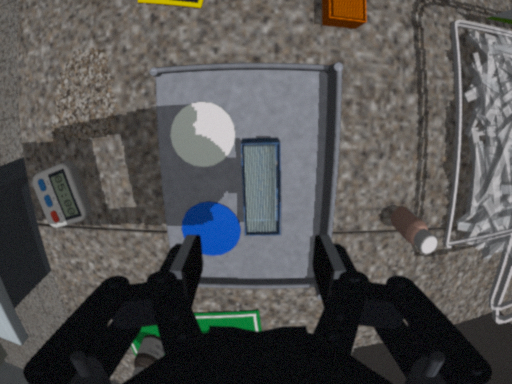

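In the wrist view the box is at (261,187), the white pad at (203,134) and the blue pad at (211,228). The dropper at (412,228) is clear of the fingers. I'll enlarge it.

```bash
python3 -c "
from h import *
crop('w10',150,350,55,300,2.4,'w10a')
crop('w10',230,295,130,245,5,'w10b')"
```

```text
(no output)
```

View pics/w10a.png

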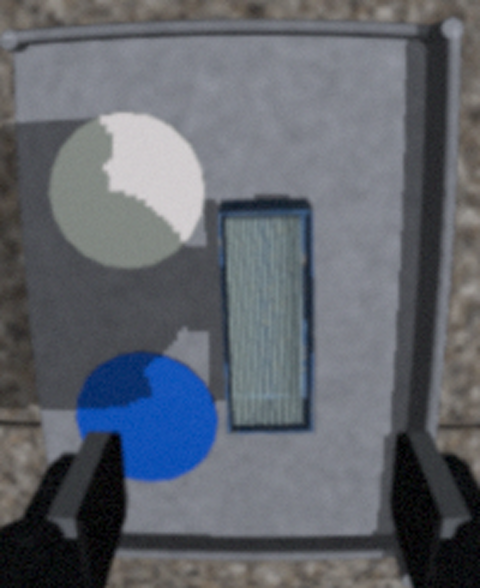

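View pics/w10b.png

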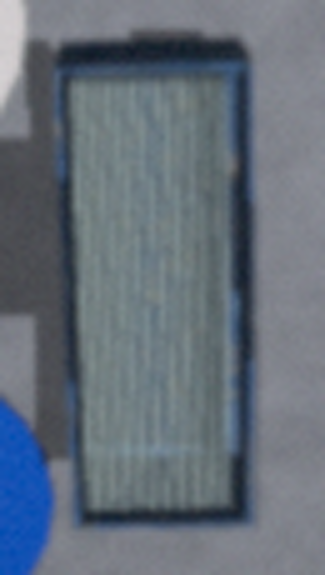

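```bash
python3 -c "
from h import *
c=dict(np.load('pics/w10.npz'))
f=lambda x,y:wpt(c,230+x/5-.4,130+y/5-.4,.035)
b=np.array([f(*p) for p in((55,62),(255,62),(252,524),(73,524))]); print(b[:,:2].tolist(),b.mean(0))
g=lambda x,y:wpt(c,150+x/2.4-.3,55+y/2.4-.3,.007)
print('wp',g(127,190),g(50,190),g(205,190),g(127,112),g(127,268)); print('bp',g(148,417),g(77,410),g(217,418),g(148,351),g(150,481))
go((.599,.1665,.014),0)"
```

```text
[[0.5849, 0.2069], [0.6168, 0.2071], [0.6185, 0.1255], [0.5869, 0.1254]] [0.601775 0.166225 0.035   ]
wp [0.5491 0.2102 0.007 ] [0.519 0.211 0.007] [0.5784 0.2098 0.007 ] [0.5499 0.2394 0.007 ] [0.5479 0.1801 0.007 ]
bp [0.5531 0.1173 0.007 ] [0.5231 0.1198 0.007 ] [0.5815 0.1173 0.007 ] [0.5546 0.1463 0.007 ] [0.552  0.0866 0.007 ]
turn [0.0018 0.0025 0.0039] shift [-0.001   0.1143  0.0009] | pos [0.5983 0.166  0.1283] q [ 0.11  0.27  1.79 -0.    1.08  0.11] t 13.65 F [ 0.5 -0.4 -0.2] op 0.696
```

```bash
python3 -c "
from h import *
for n in('w10','w8','w6'):
    c=dict(np.load('pics/'+n+'.npz')); z=c['range_z']
    v,u=np.mgrid[0:384,0:512]
    K=np.array([[c['fx'],0,c['cx']],[0,c['fy'],c['cy']],[0,0,1]],float)
    q=cv2.fisheye.undistortPoints(np.stack([u,v],-1).reshape(-1,1,2).astype(float),K,np.zeros(4)).reshape(384,512,2)
    p=np.stack([q[...,0]*z,-q[...,1]*z,-z],-1); M=c['mount']; t=p@M[:3,:3].T+M[:3,3]
    m=(z>0)&(abs(t[...,0])<.02)&(abs(t[...,2])<.07)&(t[...,1]>-.06)&(abs(t[...,2])>.008)&(z<.17)&(t[...,1]<.03)
    if n=='w8': m&=abs(t[...,2])>.019
    for sgn in(1,-1):
        a=t[m&(t[...,2]*sgn>0)]; print(n,sgn,len(a),np.percentile(a[:,1],[50,90,97,99,100]).round(4))
"
```

```text
w10 1 3671 [-0.0491 -0.0185 -0.0116 -0.0084 -0.0052]
w10 -1 3650 [-0.0492 -0.0184 -0.0115 -0.0084 -0.005 ]
w8 1 3340 [-0.0543 -0.026  -0.0135 -0.0089 -0.0046]
w8 -1 3570 [-0.0539 -0.0247 -0.0127 -0.0083 -0.0048]
w6 1 3072 [-0.0438 -0.0187 -0.0127 -0.0097 -0.0067]
w6 -1 3090 [-0.0438 -0.0185 -0.0124 -0.0095 -0.0071]
```

Request:
jog_arm --deltas '[[[0,0,0.002],[0,0.02,0.001],0.62],[[0,0,0.002],[0,0.045,0.002],0.62],[[0,0,0.002],[0,0.07,0.002],0.62],[[0,0,0.002],[0,0.09,0.002],0.62],[[0,0,0.002],[0,0.1,0.002],0.62],[[0,0,0.002],[0,0.106,0.002],0.62],[[0,0,0.002],[0,0.106,0.002],0.62]]'

```text
time: 14.23
eef_pos: [0.5996, 0.1654, 0.0214]
tcp_rot: [0.502, -0.5, 0.499, -0.499]
contact_force: [0.1, 0.3, -0.2]
opening: 0.622
```

```bash
python3 -c "
from h import *
go((.6,.1665,.006),0)
wsnap('w11')"
```

```text
turn [0.0035 0.0032 0.0021] shift [-0.0011  0.0154  0.0004] | pos [0.5996 0.1654 0.0214] q [ 0.11  0.42  1.83 -0.    0.9   0.11] t 14.2333 F [ 0.1  0.3 -0.2] op 0.622
```

View pics/w11.png

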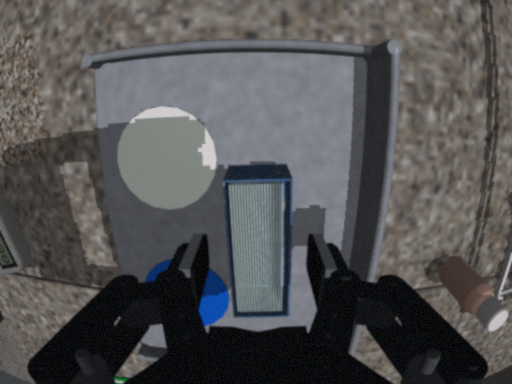

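The box is centred between the fingers (u≈259) and clear on both sides. I'll go down the last 15 mm and close.

Request:
jog_arm --deltas '[[[0,0,0],[-0.001,0.008,0],0.62],[[0,0,0],[-0.001,0.015,0],0.62],[[0,0,0],[-0.001,0.016,0],0.62],[[0,0,0],[-0.001,0.016,0],0.5],[[0,0,0],[-0.001,0.016,0],0.4],[[0,0,0],[-0.001,0.016,0],0.2],[[0,0,0],[-0.001,0.016,0],0.2],[[0,0,0],[-0.001,0.016,0],0.2],[[0,0,0],[-0.001,0.016,0],0.2]]' --force 30

```text
time: 15.03
eef_pos: [0.6007, 0.1666, 0.007]
tcp_rot: [0.501, -0.499, 0.499, -0.5]
contact_force: [0.0, -0.7, 0.1]
opening: 0.376
```

```bash
python3 -c "
from h import *
go((.6,.1665,.1),0)"
```

```text
turn [0.0007 0.0032 0.0017] shift [ 0.0003 -0.093  -0.0008] | pos [0.6007 0.1666 0.007 ] q [ 0.11  0.44  1.83 -0.    0.87  0.11] t 15.0333 F [ 0.  -0.7  0.1] op 0.376
```

Request:
jog_arm --deltas '[[[0,0,0],[0,-0.005,0],0.2],[[0,0,0],[0,-0.02,0],0.2],[[0,0,0],[0,-0.05,0],0.2],[[0,0,0],[0,-0.08,0],0.2],[[0,0,0],[0,-0.1,0],0.2],[[0,0,0],[0,-0.1,0],0.2],[[0,0,0],[0,-0.1,0],0.2]]' --force 35

```text
time: 15.62
eef_pos: [0.6018, 0.1669, 0.1092]
tcp_rot: [-0.5, 0.498, -0.5, 0.501]
contact_force: [0.0, -0.9, -1.9]
opening: 0.383
```

```bash
python3 -c "
from h import *
go((.527,.3905,.1),-.204)
wsnap('w12')"
```

```text
turn [-0.0034  0.2072  0.001 ] shift [-0.2238  0.0086 -0.0742] | pos [0.6018 0.1669 0.1092] q [ 0.11  0.3   1.8  -0.    1.04  0.11] t 15.6167 F [ 0.  -0.9 -1.9] op 0.383
```

View pics/w12.png

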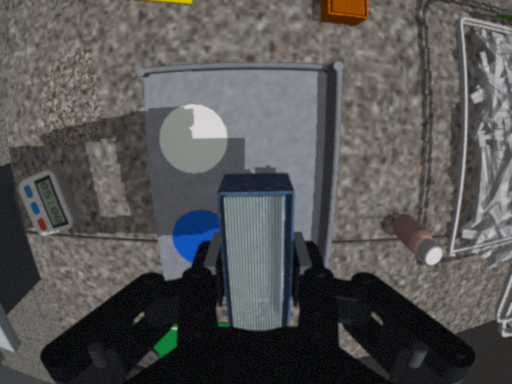

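The box is held level. Now to the yellow mat.

Request:
jog_arm --deltas '[[[0,0.02,0],[-0.025,0,-0.008],0.2],[[0,0.05,0],[-0.055,0,-0.018],0.2],[[0,0.09,0],[-0.085,0,-0.028],0.2],[[0,0.13,0],[-0.115,0,-0.038],0.2],[[0,0.17,0],[-0.145,0,-0.048],0.2],[[0,0.207,0],[-0.175,0,-0.058],0.2],[[0,0.207,0],[-0.205,0,-0.068],0.2],[[0,0.207,0],[-0.224,0,-0.074],0.2],[[0,0.207,0],[-0.224,0,-0.074],0.2],[[0,0.207,0],[-0.224,0,-0.074],0.2]]'

```text
time: 16.5
eef_pos: [0.5236, 0.3905, 0.1036]
tcp_rot: [0.45, -0.548, 0.548, -0.445]
contact_force: [0.0, -0.5, -1.3]
opening: 0.38
```

```bash
python3 -c "
from h import *
go((.527,.3905,.03),-.204)
wsnap('w13')"
```

```text
turn [0.0043 0.0025 0.0055] shift [-0.0011  0.0735  0.0037] | pos [0.5236 0.3905 0.1036] q [ 0.49  0.37  1.72 -0.    1.06  0.69] t 16.5 F [ 0.  -0.5 -1.3] op 0.38
```

View pics/w13.png

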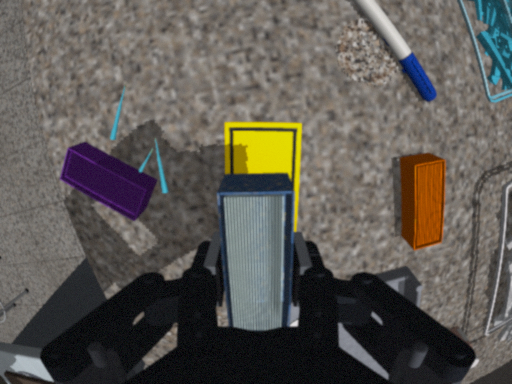

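The mat lies under the box and aligned with it (mat edge midpoint u≈263, box u≈257). The arm was still 3 mm short, which accounts for most of that offset. Lowering.

Request:
jog_arm --deltas '[[[0,0,0],[-0.001,0.02,0.002],0.2],[[0,0,0],[-0.001,0.045,0.003],0.2],[[0,0,0],[-0.001,0.065,0.003],0.2],[[0,0,0],[-0.001,0.074,0.003],0.2],[[0,0,0],[-0.001,0.074,0.003],0.2],[[0,0,0],[-0.001,0.074,0.003],0.2]]'

```text
time: 17.05
eef_pos: [0.5272, 0.3887, 0.0294]
tcp_rot: [0.449, -0.548, 0.548, -0.444]
contact_force: [0.4, 0.5, -1.2]
opening: 0.379
```

```bash
python3 -c "
from h import *
go((.527,.3905,.007),-.204)
wsnap('w14')
c=dict(np.load('pics/w14.npz'));crop('w14',180,340,100,340,2.4,'w14a')"
```

```text
turn [ 0.0048 -0.0002  0.0063] shift [-0.0018  0.0224 -0.0004] | pos [0.5272 0.3887 0.0294] q [ 0.48  0.47  1.74 -0.    0.94  0.69] t 17.05 F [ 0.4  0.5 -1.2] op 0.379
```

View pics/w14a.png

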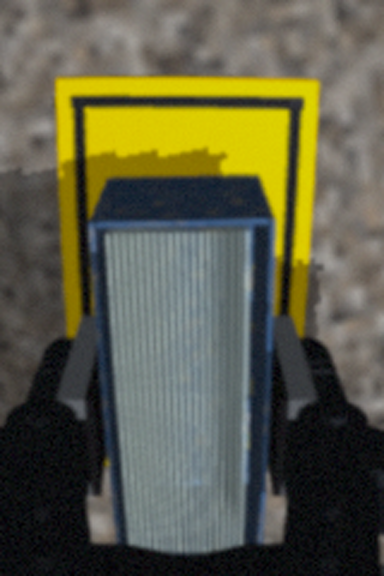

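```bash
python3 -c "
from h import *
c=dict(np.load('pics/w14.npz'))
p=lambda x,y,z: wpt(c,180+x/2.4-.3,100+y/2.4-.3,z)
me=p(187,77,.003); be=p(183,178,.0275); bt=p(183,222,.0575)
T=R.from_quat(ctrl.get_state()['tcp_rot']).as_matrix(); q=ctrl.get_state()['eef_pos']
for n,w in(('mat edge',me),('box bot',be),('box top',bt),('matL',p(55,80,.003)),('matR',p(322,80,.003)),('bl',p(108,178,.0275)),('br',p(252,178,.0275))): print(n,w,(T.T@(w-q)).round(4))
go((.527,.3895,.007),-.204)
"
```

```text
mat edge [0.5401 0.4449 0.003 ] [-0.0569  0.0276  0.0007]
box bot [0.5357 0.4273 0.0275] [-0.0386  0.0032 -0.0002]
box top [0.536  0.4278 0.0575] [-0.039  -0.0268 -0.    ]
matL [0.509 0.451 0.003] [-0.0565  0.0277 -0.031 ]
matR [0.5717 0.4381 0.003 ] [-0.0566  0.0275  0.033 ]
bl [0.5202 0.4305 0.0275] [-0.0386  0.0032 -0.016 ]
br [0.5498 0.4244 0.0275] [-0.0386  0.0032  0.0142]
turn [0.0027 0.0001 0.0044] shift [ 0.0001  0.0239 -0.001 ] | pos [0.528  0.3894 0.0309] q [ 0.48  0.47  1.73 -0.    0.94  0.69] t 17.1 F [ 0.4 -0.8 -1.9] op 0.376
```

The box centre is within about 2 mm of the mat middle, and the alignment is good. Setting it down.

Request:
jog_arm --deltas '[[[0,0,0],[-0.002,0.012,0],0.2],[[0,0,0],[-0.002,0.02,0],0.2],[[0,0,0],[-0.002,0.023,0],0.2],[[0,0,0],[-0.002,0.025,0],0.2],[[0,0,0],[-0.002,0.026,0],0.2],[[0,0,0],[-0.002,0.026,0],0.2]]'

```text
time: 17.6
eef_pos: [0.5285, 0.3915, 0.0051]
tcp_rot: [0.448, -0.548, 0.549, -0.445]
contact_force: [-0.1, -0.4, -0.8]
opening: 0.375
```

```bash
python3 -c "
from h import *
go((.527,.3895,.004),-.204)"
```

```text
turn [0.0024 0.0003 0.0042] shift [ 0.0022  0.0011 -0.001 ] | pos [0.5285 0.3915 0.0051] q [ 0.48  0.51  1.73 -0.    0.9   0.69] t 17.6 F [-0.1 -0.4 -0.8] op 0.375
```

Request:
jog_arm --deltas '[[[0,0,0],[0,0.001,0],0.2],[[0,0,0],[0,0.0015,0],0.2],[[0,0,0],[0,0.0015,0],0.2]]'

```text
time: 17.85
eef_pos: [0.5286, 0.3916, 0.005]
tcp_rot: [0.448, -0.548, 0.549, -0.445]
contact_force: [-2.3, -2.7, 5.0]
opening: 0.384
```

Request:
jog_arm --deltas '[[[0,0,0],[0,0,0],0.45],[[0,0,0],[0,0,0],0.55],[[0,0,0],[0,0,0],0.65],[[0,0,0],[0,0,0],0.65],[[0,0,0],[0,-0.02,0],0.65],[[0,0,0],[0,-0.05,0],0.65],[[0,0,0],[0,-0.09,0],0.65],[[0,0,0],[0,-0.13,0],0.65],[[0,0,0],[0,-0.16,0],0.65],[[0,0,0],[0,-0.16,0],0.65]]'

```text
time: 18.68
eef_pos: [0.5334, 0.3946, 0.1748]
tcp_rot: [0.443, -0.547, 0.55, -0.451]
contact_force: [0.6, 1.1, 0.8]
opening: 0.656
```

```bash
python3 -c "
from h import *
a=np.radians(5.8)
go((.561,-.049,.17),np.pi/2+a)
wsnap('w15')"
```

```text
turn [-0.0049  1.2662 -0.0115] shift [0.4289 0.0034 0.1166] | pos [0.5334 0.3946 0.1748] q [ 0.48  0.3   1.66 -0.    1.16  0.69] t 18.6833 F [0.6 1.1 0.8] op 0.656
```

View pics/w15.png

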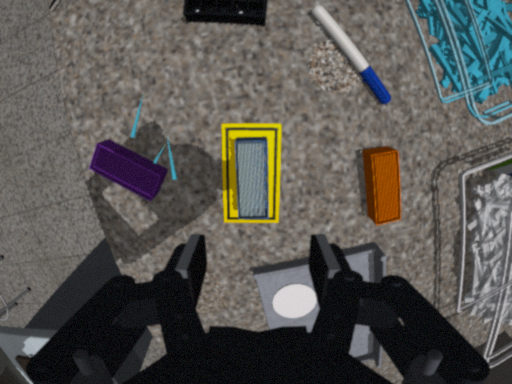

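The box lies flat and centred on the yellow mat (252,178), with mat edges at u≈222-281 and v≈124-221. Going back for the bottle.

Request:
jog_arm --deltas '[[[0,-0.12,0],[0.035,0,0.01],0.75],[[0,-0.24,0],[0.07,0,0.019],0.75],[[0,-0.36,0],[0.105,0,0.029],0.75],[[0,-0.48,0],[0.14,0,0.038],0.75],[[0,-0.6,0],[0.175,0,0.048],0.75],[[0,-0.72,0],[0.21,0,0.057],0.75],[[0,-0.84,0],[0.245,0,0.067],0.75],[[0,-0.96,0],[0.28,0,0.076],0.75],[[0,-1.08,0],[0.315,0,0.086],0.75],[[0,-1.2,0],[0.35,0,0.095],0.75]]'

```text
time: 19.57
eef_pos: [0.553, 0.0322, 0.1685]
tcp_rot: [-0.677, 0.2, -0.202, 0.679]
contact_force: [0.6, -0.3, -0.1]
opening: 0.748
```

```bash
python3 -c "
from h import *
a=np.radians(5.8)
go((.561,-.049,.15),np.pi/2+a)"
```

```text
turn [-0.0025 -0.6763  0.003 ] shift [ 0.0508  0.0184 -0.0639] | pos [0.553  0.0322 0.1685] q [-0.13  0.08  1.93  0.    1.12 -1.12] t 19.5667 F [ 0.6 -0.3 -0.1] op 0.748
```

Request:
jog_arm --deltas '[[[0,-0.12,0],[0.02,0,-0.025],0.75],[[0,-0.24,0],[0.04,0,-0.05],0.75],[[0,-0.36,0],[0.051,0,-0.064],0.75],[[0,-0.48,0],[0.051,0,-0.064],0.75],[[0,-0.6,0],[0.051,0.01,-0.064],0.75],[[0,-0.676,0],[0.051,0.018,-0.064],0.75],[[0,-0.676,0],[0.051,0.018,-0.064],0.75],[[0,-0.676,0],[0.051,0.018,-0.064],0.75]]'

```text
time: 20.23
eef_pos: [0.5598, -0.0489, 0.1483]
tcp_rot: [-0.705, -0.035, 0.035, 0.707]
contact_force: [-0.1, -0.1, -0.2]
opening: 0.745
```

```bash
python3 -c "
from h import *
a=np.radians(5.8)
go((.561,-.049,.04),np.pi/2+a)
wsnap('w16')"
```

```text
turn [-0.0028 -0.0025 -0.0002] shift [ 0.0012  0.1083 -0.0005] | pos [ 0.5598 -0.0489  0.1483] q [-0.27  0.12  1.93  0.    1.09 -1.94] t 20.2333 F [-0.1 -0.1 -0.2] op 0.745
```

View pics/w16.png

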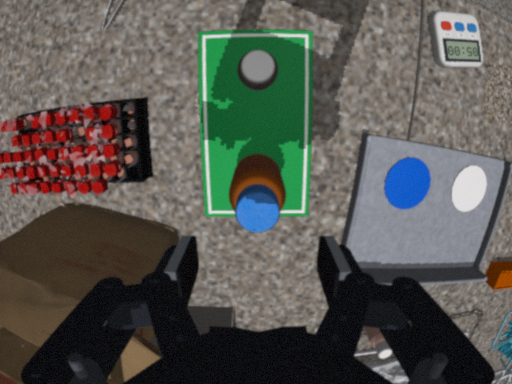

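The bottle (258,207) is centred between the fingers. Both pads are empty and clear at (408,183) and (469,188). I'll descend.

Request:
jog_arm --deltas '[[[0,0,0],[0.001,0.025,0],0.75],[[0,0,0],[0.001,0.055,0],0.75],[[0,0,0],[0.001,0.085,0],0.75],[[0,0,0],[0.001,0.1,0],0.75],[[0,0,0],[0.001,0.109,0],0.75],[[0,0,0],[0.001,0.109,0],0.75],[[0,0,0],[0.001,0.109,0],0.75],[[0,0,0],[0.001,0.109,0],0.75]]'

```text
time: 20.95
eef_pos: [0.5631, -0.049, 0.0421]
tcp_rot: [-0.706, -0.037, 0.033, 0.707]
contact_force: [0.9, 0.7, 0.7]
opening: 0.75
```

Request:
jog_arm --deltas '[[[0,0,0],[0,0.001,0],0.6],[[0,0,0],[0,0.001,0],0.5],[[0,0,0],[0,0.001,0],0.3],[[0,0,0],[0,0.001,0],0.3],[[0,0,0],[0,0.001,0],0.3],[[0,0,0],[0,0.001,0],0.3]]' --force 35

```text
time: 21.45
eef_pos: [0.5647, -0.0493, 0.0431]
tcp_rot: [0.706, 0.038, -0.032, -0.706]
contact_force: [0.7, 0.6, 6.1]
opening: 0.548
```

```bash
python3 -c "
from h import *
go((.55,.1175,.14),np.pi/2)"
```

```text
turn [0.     0.0988 0.0084] shift [ 0.0026 -0.0969  0.1674] | pos [ 0.5647 -0.0493  0.0431] q [-0.27  0.28  1.97  0.    0.89 -1.94] t 21.45 F [0.7 0.6 6.1] op 0.548
```

Request:
jog_arm --deltas '[[[0,0,0],[0,-0.01,0],0.3],[[0,0,0],[0,-0.03,0],0.3],[[0,0,0],[0,-0.06,0],0.3],[[0,0,0.004],[0,-0.09,0],0.3],[[0,0,0.008],[0,-0.09,0.02],0.3],[[0,0.03,0.008],[0.002,-0.09,0.05],0.3],[[0,0.06,0.008],[0.004,-0.09,0.08],0.3],[[0,0.098,0.008],[0.006,-0.09,0.11],0.3],[[0,0.098,0.008],[0.007,-0.09,0.14],0.3],[[0,0.098,0.008],[0.007,-0.09,0.167],0.3]]'

```text
time: 22.28
eef_pos: [0.5538, 0.1191, 0.1334]
tcp_rot: [-0.707, -0.0, 0.0, 0.707]
contact_force: [0.5, -0.6, -2.1]
opening: 0.553
```

Request:
jog_arm --deltas '[[[0,0,0],[0,0,0.007],0.3],[[0,0,0],[0,0,0.007],0.3]]'

```text
time: 22.45
eef_pos: [0.5531, 0.1279, 0.1335]
tcp_rot: [-0.707, -0.001, 0.002, 0.707]
contact_force: [0.1, -0.3, -0.6]
opening: 0.549
```

```bash
python3 -c "
from h import *
go((.5545,.1175,.06),np.pi/2)
wsnap('w17')"
```

```text
turn [-0.0002  0.004  -0.0003] shift [ 0.0014  0.0735 -0.0104] | pos [0.5531 0.1279 0.1335] q [ 0.05  0.15  1.92  0.    1.07 -1.53] t 22.45 F [ 0.1 -0.3 -0.6] op 0.549
```

View pics/w17.png

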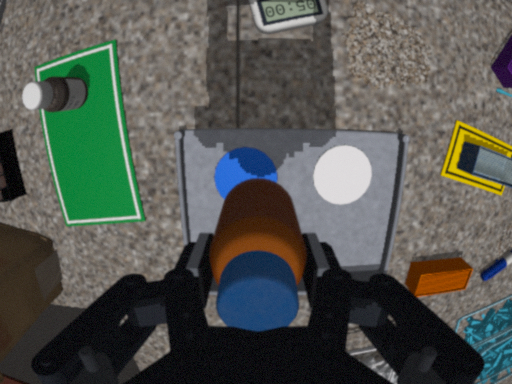

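```bash
python3 -c "
from h import *
crop('w17',170,420,120,340,3,'w17a')
c=dict(np.load('pics/w17.npz'))
print('wp',wpt(c,343,174,.007),'bp',wpt(c,246,176,.007),'cap',wpt(c,257.5,291,.1915),'q',c['TW'][:3,3])"
```

```text
wp [0.5471 0.2098 0.007 ] bp [0.5498 0.1166 0.007 ] cap [0.5409 0.1272 0.1915] q [0.47575654 0.12688612 0.27626087]
```

View pics/w17a.png

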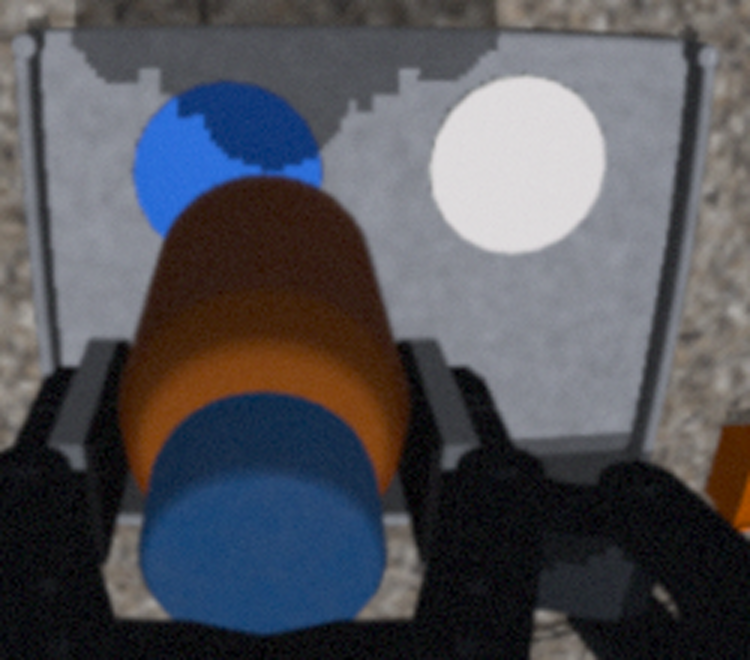

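```bash
python3 -c "
from h import *
c=dict(np.load('pics/w17.npz'))
print('wp',wpt(c,342,174.5,.007),'bp',wpt(c,245.7,177,.007),'cap',wpt(c,257.2,303.2,.1915))
# near bottom edge of bottle (base front): z=.0935
print('base front',wpt(c,257.5,120+177/3,.0935))
go((.5545,.1175,.06),np.pi/2)"
```

```text
wp [0.5476 0.2088 0.007 ] bp [0.5508 0.1163 0.007 ] cap [0.5466 0.1271 0.1915]
base front [0.528  0.1273 0.0935]
turn [ 0.0005  0.0028 -0.0002] shift [ 0.001   0.0735 -0.009 ] | pos [0.5535 0.1265 0.1335] q [ 0.05  0.15  1.92 -0.    1.07 -1.53] t 22.5 F [ 0.9 -0.1 -1.7] op 0.554
```

Request:
jog_arm --deltas '[[[0,0,0],[0,0,-0.005],0.3],[[0,0,0],[0,0.015,-0.0095],0.3],[[0,0,0],[0,0.04,-0.0095],0.3],[[0,0,0],[0,0.065,-0.0095],0.3],[[0,0,0],[0,0.078,-0.0095],0.3],[[0,0,0],[0,0.082,-0.0095],0.3],[[0,0,0],[0,0.082,-0.0095],0.3],[[0,0,0],[0,0.082,-0.0095],0.3]]'

```text
time: 23.17
eef_pos: [0.5544, 0.1163, 0.0524]
tcp_rot: [0.707, 0.001, -0.0, -0.707]
contact_force: [0.2, 0.7, -1.2]
opening: 0.552
```

```bash
python3 -c "
from h import *
go((.554,.1175,.0465),np.pi/2)"
```

```text
turn [0.0005 0.002  0.0013] shift [-0.0004  0.0059  0.0012] | pos [0.5544 0.1163 0.0524] q [ 0.03  0.27  1.96 -0.    0.91 -1.54] t 23.1667 F [ 0.2  0.7 -1.2] op 0.552
```

Request:
jog_arm --deltas '[[[0,0,0],[0,0.002,0.001],0.3],[[0,0,0],[0,0.004,0.001],0.3],[[0,0,0],[0,0.005,0.001],0.3],[[0,0,0],[0,0.006,0.001],0.3],[[0,0,0],[0,0.006,0.001],0.3]]'

```text
time: 23.58
eef_pos: [0.5549, 0.1175, 0.0472]
tcp_rot: [0.707, 0.002, -0.0, -0.707]
contact_force: [-0.9, 0.4, 1.9]
opening: 0.546
```

```bash
python3 -c "
from h import *
wsnap('w18');crop('w18',150,400,100,340,2.5,'w18a')
snap('side','s18'); crop('s18',200,340,150,260,5,'s18c')
go((.554,.1175,.0465),np.pi/2)"
```

```text
turn [0.0005 0.0023 0.0023] shift [-0.0009  0.0007  0.    ] | pos [0.5549 0.1175 0.0472] q [ 0.03  0.28  1.96 -0.    0.9  -1.54] t 23.6833 F [-2.2 -0.3  3.7] op 0.548
```

View pics/w18a.png

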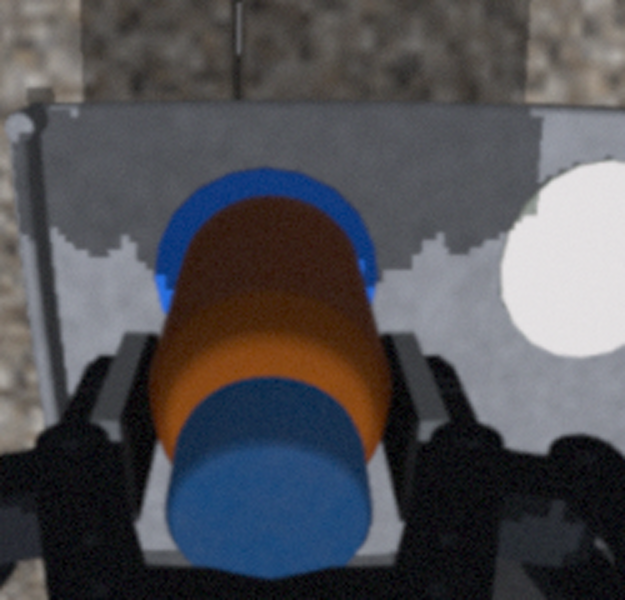

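View pics/s18c.png

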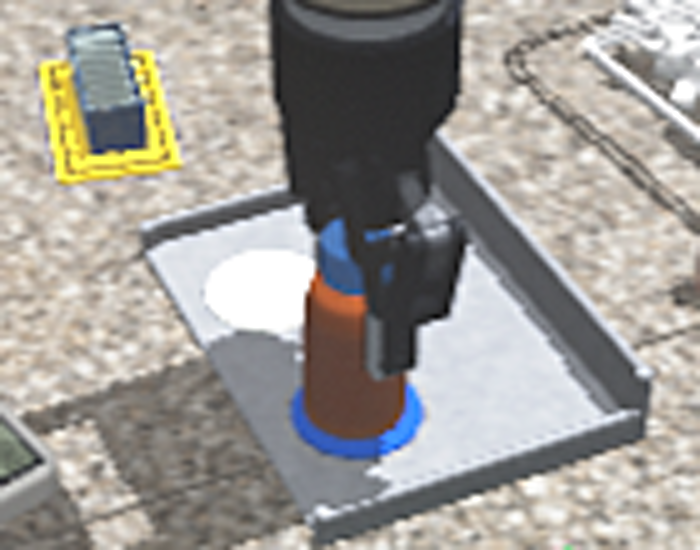

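```bash
python3 -c "
from h import *
c=dict(np.load('pics/w18.npz'))
p=lambda x,y:wpt(c,150+x/2.5-.3,100+y/2.5-.3,.007)
print(p(267,168),p(267,196),p(157,262),p(376,262))"
```

```text
[0.5219 0.1162 0.007 ] [0.5293 0.1162 0.007 ] [0.5475 0.0871 0.007 ] [0.5473 0.1452 0.007 ]
```

The bottle is within about 1 mm of the blue pad's middle (front gap 7.4 mm against 6.5 mm ideal). Releasing.

Request:
jog_arm --deltas '[[[0,0,0],[0,0.0005,0],0.3],[[0,0,0],[0,0,0],0.6],[[0,0,0],[0,0,0],0.7],[[0,0,0],[0,0,0],0.75],[[0,0,0],[0,0,0],0.75],[[0,0,0],[0,-0.02,0],0.75],[[0,0,0],[0,-0.05,0],0.75],[[0,0,0],[0,-0.08,0],0.75],[[0,0,0],[0,-0.1,0],0.75],[[0,0,0],[0,-0.1,0],0.75]]'

```text
time: 24.52
eef_pos: [0.5581, 0.1177, 0.1531]
tcp_rot: [0.707, 0.005, 0.004, -0.707]
contact_force: [0.7, 0.5, 0.8]
opening: 0.748
```

```bash
python3 -c "
from h import *
a=np.radians(5.8)
go((.46,-.0585,.14),np.pi/2+a)"
```

```text
turn [ 0.0008 -0.0988  0.0128] shift [-0.0987  0.0118 -0.176 ] | pos [0.5581 0.1177 0.1531] q [ 0.03  0.13  1.91 -0.    1.09 -1.54] t 24.5167 F [0.7 0.5 0.8] op 0.748
```

Request:
jog_arm --deltas '[[[0,0,0],[-0.018,0,-0.03],0.6],[[0,-0.03,0.005],[-0.035,0,-0.06],0.6],[[0,-0.06,0.01],[-0.052,0,-0.09],0.6],[[0,-0.099,0.01],[-0.069,0,-0.12],0.6],[[0,-0.099,0.01],[-0.086,0,-0.15],0.6],[[0,-0.099,0.01],[-0.099,0.01,-0.176],0.6],[[0,-0.099,0.01],[-0.099,0.012,-0.176],0.6],[[0,-0.099,0.01],[-0.099,0.012,-0.176],0.6]]'

```text
time: 25.18
eef_pos: [0.4582, -0.0592, 0.1381]
tcp_rot: [-0.706, -0.035, 0.035, 0.706]
contact_force: [-0.1, -0.8, 0.4]
opening: 0.6
```

```bash
python3 -c "
from h import *
a=np.radians(5.8)
go((.46,-.0585,.03),np.pi/2+a)
wsnap('w19')"
```

```text
turn [-0.0006 -0.0031  0.0002] shift [0.0019 0.1081 0.0004] | pos [ 0.4582 -0.0592  0.1381] q [-0.35 -0.09  2.17  0.    1.07 -2.02] t 25.1833 F [-0.1 -0.8  0.4] op 0.6
```

View pics/w19.png

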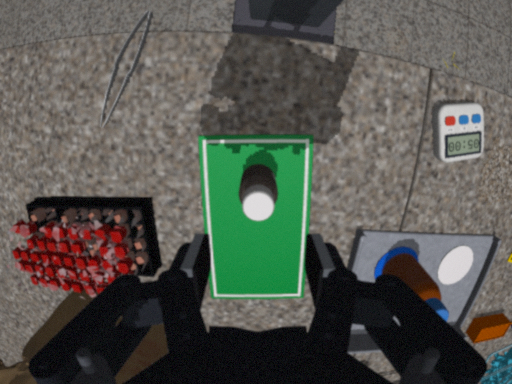

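The vial is centred (cap at 259,205). The bottle stands on the blue pad at lower right.

```bash
python3 -c "
from h import *
c=dict(np.load('pics/w19.npz'));print(wpt(c,259,206,.076))"
```

```text
[ 0.46   -0.0585  0.076 ]
```

Request:
jog_arm --deltas '[[[0,0,0],[0.001,0.025,0],0.6],[[0,0,0],[0.001,0.055,0],0.6],[[0,0,0],[0.001,0.085,0],0.6],[[0,0,0],[0.001,0.1,0],0.6],[[0,0,0],[0.001,0.108,0],0.6],[[0,0,0],[0.001,0.108,0],0.6],[[0,0,0],[0.001,0.108,0],0.6],[[0,0,0],[0.001,0.108,0],0.6]]'

```text
time: 25.9
eef_pos: [0.4616, -0.0584, 0.0322]
tcp_rot: [0.706, 0.037, -0.034, -0.706]
contact_force: [-0.4, -0.6, -0.3]
opening: 0.599
```

Request:
jog_arm --deltas '[[[0,0,0],[0,0,0],0.5],[[0,0,0],[0,0,0],0.4],[[0,0,0],[0,0,0],0.2],[[0,0,0],[0,0,0],0.2],[[0,0,0],[0,0,0],0.2],[[0,0,0],[0,0,0],0.2],[[0,0,0],[0,0,0],0.2]]' --force 25

```text
time: 26.48
eef_pos: [0.4631, -0.0588, 0.0339]
tcp_rot: [0.707, 0.038, -0.033, -0.706]
contact_force: [0.6, 1.2, 5.9]
opening: 0.376
```

```bash
python3 -c "
from h import *
go((.547,.2095,.13),np.pi/2)"
```

```text
turn [0.0016 0.1004 0.007 ] shift [ 0.1111 -0.0959  0.2584] | pos [ 0.4631 -0.0588  0.0339] q [-0.34  0.1   2.21  0.    0.83 -2.02] t 26.4833 F [0.6 1.2 5.9] op 0.376
```

Request:
jog_arm --deltas '[[[0,0,0],[0,-0.01,0],0.2],[[0,0,0],[0,-0.03,0],0.2],[[0,0,0],[0,-0.06,0],0.2],[[0,0,0.005],[0,-0.1,0],0.2],[[0,0,0.005],[0,-0.135,0],0.2],[[0,0,0.005],[0.012,-0.14,0.025],0.2],[[0,0.03,0.005],[0.025,-0.14,0.06],0.2],[[0,0.06,0.005],[0.038,-0.14,0.09],0.2],[[0,0.1,0.005],[0.052,-0.14,0.12],0.2],[[0,0.1,0.005],[0.065,-0.14,0.15],0.2]]'

```text
time: 27.32
eef_pos: [0.5118, 0.0985, 0.1748]
tcp_rot: [0.708, 0.001, 0.002, -0.707]
contact_force: [0.3, 0.6, -0.6]
opening: 0.373
```

```bash
python3 -c "
from h import *
go((.551,.2095,.15),np.pi/2)"
```

```text
turn [ 0.0017 -0.0013  0.003 ] shift [0.039  0.0247 0.1111] | pos [0.5118 0.0985 0.1748] q [-0.   -0.    2.   -0.    1.13 -1.57] t 27.3167 F [ 0.3  0.6 -0.6] op 0.373
```

Request:
jog_arm --deltas '[[[0,0,0],[0.012,0,0.035],0.2],[[0,0,0],[0.024,0,0.07],0.2],[[0,0,0],[0.036,0,0.1],0.2],[[0,0,0],[0.039,0,0.111],0.2],[[0,0,0],[0.039,0.03,0.111],0.2],[[0,0,0],[0.039,0.06,0.111],0.2],[[0,0,0],[0.039,0.09,0.111],0.2],[[0,0,0],[0.039,0.11,0.111],0.2],[[0,0,0],[0.039,0.11,0.111],0.2],[[0,0,0],[0.039,0.11,0.111],0.2]]'

```text
time: 28.15
eef_pos: [0.5502, 0.2086, 0.0639]
tcp_rot: [0.708, -0.001, 0.001, -0.706]
contact_force: [0.2, -0.3, 0.9]
opening: 0.378
```

```bash
python3 -c "
from h import *
go((.551,.2095,.0379),np.pi/2)
wsnap('w20');crop('w20',150,400,100,340,2.5,'w20a')
go((.551,.2095,.0379),np.pi/2)"
```

```text
turn [ 0.0025 -0.0017 -0.0001] shift [0.0008 0.026  0.001 ] | pos [0.5502 0.2086 0.0639] q [ 0.19  0.29  1.9  -0.    0.95 -1.38] t 28.15 F [ 0.2 -0.3  0.9] op 0.378
turn [ 0.0017 -0.0017  0.0037] shift [-0.0009  0.0279  0.0006] | pos [0.5517 0.209  0.0658] q [ 0.19  0.29  1.9  -0.    0.95 -1.38] t 28.2 F [-0.1 -0.6  0.6] op 0.38
```

View pics/w20a.png

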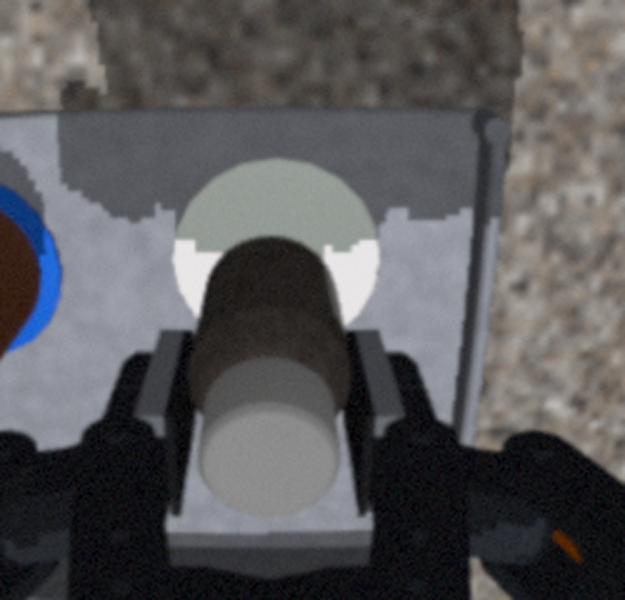

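Request:
jog_arm --deltas '[[[0,0,0],[-0.001,0.01,0.002],0.2],[[0,0,0],[-0.001,0.02,0.002],0.2],[[0,0,0],[-0.001,0.024,0.002],0.2],[[0,0,0],[-0.001,0.026,0.002],0.2],[[0,0,0],[-0.001,0.028,0.002],0.2],[[0,0,0],[-0.001,0.029,0.002],0.2],[[0,0,0],[-0.001,0.029,0.002],0.2]]'

```text
time: 28.78
eef_pos: [0.5509, 0.2109, 0.038]
tcp_rot: [0.708, 0.0, 0.001, -0.706]
contact_force: [-2.5, -0.0, 5.7]
opening: 0.377
```

```bash
python3 -c "
from h import *
wsnap('w21');crop('w21',150,400,100,340,2.5,'w21a')
go((.551,.2095,.0379),np.pi/2)"
```

```text
turn [ 0.0021 -0.0015  0.0027] shift [ 0.0001  0.0001 -0.0014] | pos [0.5509 0.2109 0.038 ] q [ 0.19  0.33  1.91 -0.    0.9  -1.37] t 28.8333 F [-2.7 -0.8  4.7] op 0.375
```

View pics/w21a.png

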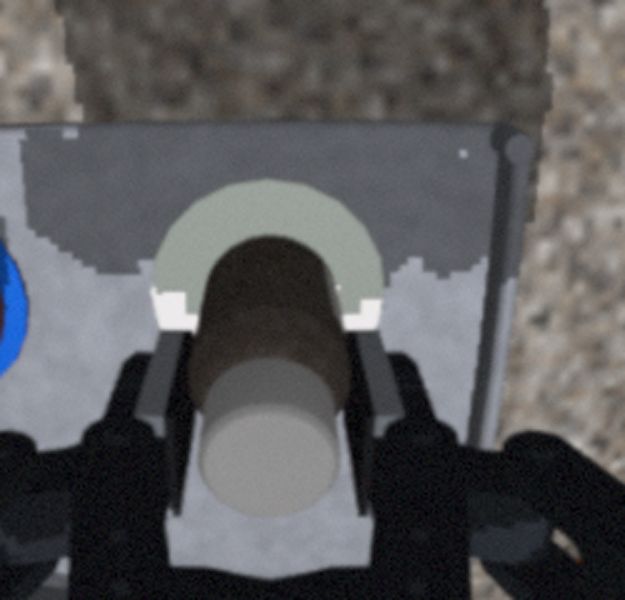

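The vial is centred on the white pad (pad 152-383, vial at 270 in the crop) and touching it. Releasing and rising.

Request:
jog_arm --deltas '[[[0,0,0],[0,0,0],0.4],[[0,0,0],[0,0,0],0.5],[[0,0,0],[0,0,0],0.6],[[0,0,0],[0,0,0],0.6],[[0,0,0],[0,-0.02,0],0.6],[[0,0,0],[0,-0.05,0],0.6],[[0,0,0],[0,-0.09,0],0.6],[[0,0,0],[0,-0.13,0],0.6],[[0,0,0],[0,-0.17,0],0.6],[[0,0,0],[0,-0.21,0],0.6]]'

```text
time: 29.67
eef_pos: [0.5499, 0.2113, 0.2497]
tcp_rot: [0.708, 0.0, 0.001, -0.706]
contact_force: [0.2, 0.0, -0.2]
opening: 0.601
```

Request:
jog_arm --deltas '[[[0,0,0],[-0.03,-0.03,0],0.6],[[0,0,0],[-0.05,-0.04,0],0.6],[[0,0,0],[-0.05,-0.04,0],0.6],[[0,0,0],[-0.05,-0.04,0],0.6],[[0,0,0],[-0.05,-0.04,0],0.6]]'

```text
time: 30.08
eef_pos: [0.4997, 0.2113, 0.2884]
tcp_rot: [0.708, 0.0, 0.001, -0.706]
contact_force: [0.1, -0.1, -1.1]
opening: 0.601
```

```bash
python3 -c "
from h import *
wsnap('w22')
snap('side','s22'); crop('s22',150,370,120,300,3.5,'s22c')
print(ctrl.get_state()['contact_force'],ctrl.get_state()['dq'].round(3))
crop('w22',180,480,130,270,2.6,'w22a')"
```

```text
[ 0.65078351 -0.30831686 -0.35209575] [-0.002  0.006 -0.004 -0.001  0.    -0.001]
```

View pics/w22.png

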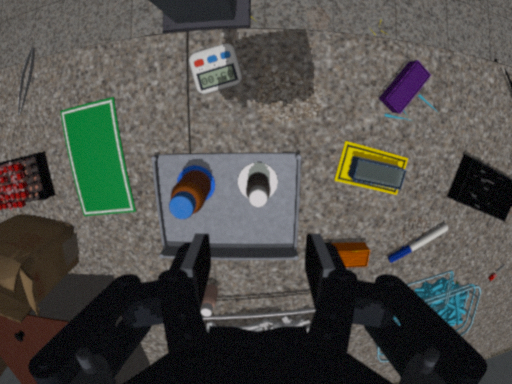

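View pics/s22c.png

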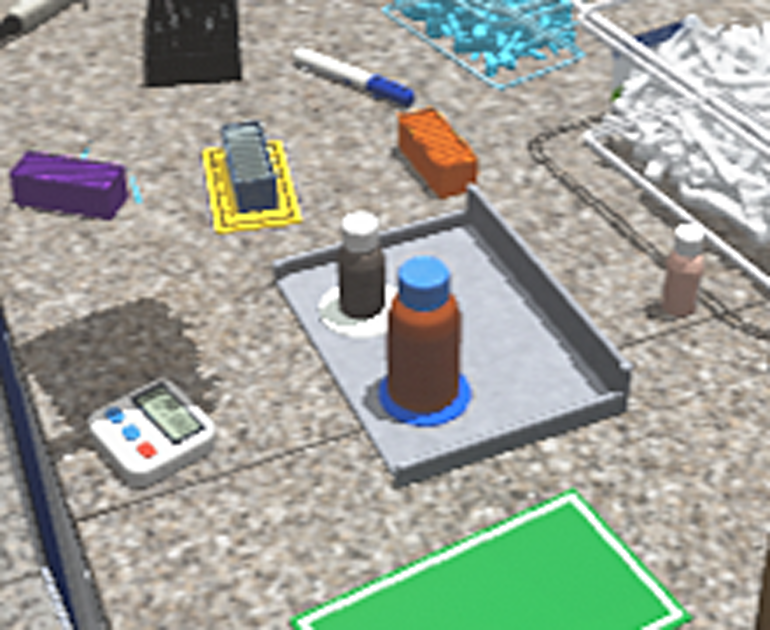

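Both stand upright on their pads, the box lies on the yellow mat, and the dropper and timer look unmoved. One numeric check from the top camera.

```bash
python3 - <<'E'
from h import *
c=snap('top','t23'); P=cloud(c); Z=P[...,2]; ok=c['range_z']>0
def box(x0,x1,y0,y1,z0,z1):
    m=ok&(P[...,0]>x0)&(P[...,0]<x1)&(P[...,1]>y0)&(P[...,1]<y1)&(Z>z0)&(Z<z1); p=P[m]
    return len(p),(p.mean(0).round(4) if len(p) else None),(cv2.minAreaRect((p[:,:2]*1000).astype(np.float32)) if len(p)>4 else None)
print('box',box(.47,.59,.32,.46,.022,.05)); print('b',box(.5,.6,.08,.16,.099,.12)); print('v',box(.5,.6,.18,.24,.074,.09))
crop('t23',165,375,105,265,3.7,'t23c')
w=dict(np.load('pics/w22.npz')); print('wrist cap b',wpt(w,181,205,.105),'v',wpt(w,258,198,.08))
E
```

```text
box (299, array([0.5264, 0.3932, 0.0298]), ((526.8897094726562, 393.28668212890625), (82.21040344238281, 32.7225227355957), 79.55097961425781))
b (86, array([0.5488, 0.1177, 0.1044]), ((548.8363647460938, 116.30059814453125), (29.8648681640625, 23.780393600463867), 8.88705825805664))
v (0, None, None)
wrist cap b [0.548  0.1184 0.105 ] v [0.5478 0.2109 0.08  ]
```

View pics/t23c.png

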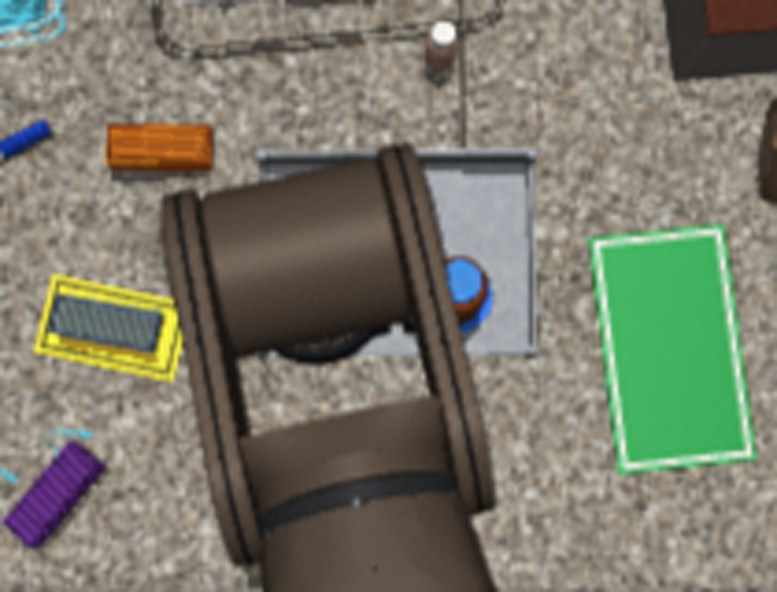

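```bash
python3 -c "
from plant import ctrl
print(ctrl.sign_off())"
```

```text
the job is handed in; nothing more can be done
None
```

The job is done and handed in at about 30 s of robot time; the sign-off gives no verdict, so I can't confirm it was accepted. I set the bottle and then the vial on the green mat, laid the slide box on the yellow mat, and put the bottle back on the blue pad and the vial on the white pad.

Last checks:
- **Slide box:** about 2 mm and 2° off the yellow mat in the top view, lying flat.
- **Bottle:** within about 2–3 mm of the blue pad's middle, upright in the side view.
- **Vial:** within about 2 mm of the white pad's middle by the wrist view, upright in the side view. The arm hid it from the top camera, so there is no top-view cross-check.
- **Bystanders and arm:** the dropper and timer look unmoved. The gripper hangs clear at z ≈ 0.29 m, touching nothing.

The cameras disagreed with each other by about 2–4 mm, most on the blue pad's x. That is well inside the 15 mm allowed, and nothing failed.

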